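# Lock the swing tray and stack the tins on it

## Robot

A 6-joint arm with a two-finger parallel gripper is mounted at the origin on the work surface. World frame = base frame: x ahead of the robot, y to its left, z up, the work surface at z = 0. Lengths are in m, angles in rad, forces in N, time in s.
With the tool pointing down it reaches from about 0.225 to 0.875 m from the base axis. Payload 3.4 kg.
Tool frame: the origin (TCP) lies at the very end of the fingers, on their centre line; the grasp point (between the pads) lies 19 mm behind it; z points along the fingers, y is the line along which they close (so a half turn about z gives the same grasp; the last joint's range is limited). The gripper opens to 85 mm and grips with 20 to 120 N. Pads are 22 mm wide; open, the fingers measure 114 mm over their backs; the gripper's body (76 mm by 85 mm) begins 54 mm behind the grasp point. The pads swing forward as they close: fully open they stand 13 mm farther back than shut.
Start: joints at [1.07, 0.276, 1.505, -0, 1.361, -0.121], TCP at [0.213, 0.534, 0.231] pointing down, gripper open.
Joint ranges: [-2.89, 2.89], [-0.75, 2.08], [0.22, 2.7], [-1.18, 4.32], [0.11, 2.71], [-2.7, 2.7]. Speed limits (rad/s): [2.57, 2.57, 3.14, 3.14, 3.14, 3.14].

## Interface

Orientations are given as a unit quaternion [w, x, y, z].
In Python, from rig import manip gives the robot as it stands. The module is installed in compiled form; this text tells all that it offers.
- The arm moves only by the tool play_rows, never from a script. Its argument "motion" is a list of rows, each a list of 5 numbers: the shift along the tool's x, y, z in units of 40 mm (1.0 is 40 mm), then the turn about the tool's z in units of 10 degrees (1.0 is 10 degrees), then the finger opening in mm, from 0 to 85.4. A call has 1 to 5 rows; each row is the pose to reach, as a shift and turn from the pose commanded when the call began, along the tool's axes at that moment; what a row does not reach only later rows make up. A row lasts 1/8 s, in which the tool goes at most 62.5 mm and 10.7 degrees, less where a joint would pass 70% of its speed; a pose out of reach is approached as far as the arm can. A call with a gripper value outside its range is refused whole. The fingers move at their own pace and stop on an object; "newtons" is the grip in N (left out, the last holds). Time passes only in rows, so rows that repeat a pose let the fingers close. It gives the time, the measured TCP pose, the force, the opening and the grip force at its end, in the units of the state.
- manip.get_state(): the state, without advancing time (a new reading comes with each control period).
- manip.get_image(name): name is "side" or "top" or "wrist"; returns a dict with "img" (480x640x3 uint8, red, green, blue), "range_z" (480x640 float32, m along the optical axis (not along the pixel's ray), 0 where there is no reading), "fx", "fy", "cx", "cy" (pixels), "D" ([k1, k2, p1, p2, k3] as OpenCV has them; the pictures are not rectified), "R" (3x3) and "t" (3): a world point X has camera coordinates R X + t. Camera axes: x right, y down, z forward; pixel columns grow to the right and rows downward; lengths in m; the calibration is good to about 2 mm. A picture is of the moment at which its call begins.
- manip.sign_off(): hands the job in; it is judged then, once.
The state is a dict: "clock": time; "qpos": joint angles; "qd": joint speeds; "effort": joint torques, N m; "position": TCP position; "ee_rot": TCP orientation; "contact_force": force on the tool from outside, world axes, zero at the start; "moment": the same for the moment, N m; "width": finger opening in m; "gripper_force": force on a finger pad.
Only numpy, scipy, OpenCV 4.12 (cv2) and the standard library are available. Lean on these libraries where they do the work, as an engineer would, in place of code of your own. Each camera call takes 0.05 s, during which the arm holds its last target. There are 200 camera calls.

## Task

Get the swing-out tray ready for the tins. Take the two-pin spanner from its wooden rack, put both prongs in the two holes of the tray bracket's lock ring, turn the ring clockwise (seen from above) to its stop so that the tray is locked, and stand the spanner back in the rack slot. Only once the ring is tight, stack every tin on the bench flat, either way up, in one square column on the dark pad in the middle of the tray, long sides along the pad's; do not disturb the mallet, the bur block or the jar.

Things in the scene. Friction and masses are not known exactly. Their poses are not given: they have to be found in the camera images.
- bracket: Fixed swing-tray bracket: a pivot post with the lock ring on top (axis at own y = -85 mm), a grey arm, and a flat aluminium tray (centre at own y = +85 mm). Origin on the bench midway between. Tray 130 (own x) by 160 mm (own y), 8 mm thick, its top 8 mm above the bench, with a flush dark pad 70 x 102 mm (long side along own y) at its middle. Post and arm do not move.
- tray_centre (a point): Centre of the tray's top and of the dark pad, axes as the bracket's; the column's axis. The bottom tin's lower face lies here, its long side (own x) along the bracket's y, either way round; each further tin is 34 mm higher.
- lock_ring (a joint): Angle of the lock ring, rad, growing as it turns clockwise seen from above: slack below 1.5, at its stop and tight at 1.571 (starts between 0.25 and 0.9). It turns against about 0.25 N m of friction and stays where it is left. At the stop the two holes lie in line with the arm (along the bracket's y).
- ring_face (a point): Centre of the lock ring's top face, on its vertical axis, 46 mm above the bench. The ring is a steel collar 106 mm across and 20 mm thick. The point's axes turn with the ring: its x axis runs through both holes.
- hole_a (a point): Mouth centre of one of the ring's two round holes: 36 mm from the axis, 14 mm across, 14 mm deep, in the top face.
- hole_b (a point): Mouth centre of the other hole, across from hole_a (72 mm apart).
- spanner: Two-pin spanner. Origin midway between prong tips, z up, x from prong to prong. Prongs 10 mm thick, 16 mm long, at x = +-36 mm; crossbar 100 x 26 x 12 mm above (z 16 to 28), stem 16 mm thick, wooden T-handle 80 mm along x, 18 mm thick along y, z 60 to 86 mm: grip it from above across the 18 mm. 0.25 kg. Same after a half turn about z.
- rack: Fixed wooden block 130 (own x) x 56 (own y) x 30 mm high, origin under its centre; in it a slot 88 mm along x by 14 mm along y, 30 mm deep. The spanner stands with both prongs in the slot and its crossbar on the block's top: its origin then 14 mm above the bench, x axes parallel (either way round).
- rack_top (a point): Centre of the rack's top face and of the slot's mouth, 30 mm above the bench, axes as the rack's.
- tin1: closed flat metal tin, 100 (own x) x 68 (own y) x 34 mm high (own z); all tins are alike, about 0.17 to 0.35 kg; origin at its centre (17 mm above what it lies on). May lie either way up. May be absent (then None).
- tin2: closed flat metal tin, 100 (own x) x 68 (own y) x 34 mm high (own z); all tins are alike, about 0.17 to 0.35 kg; origin at its centre (17 mm above what it lies on). May lie either way up. May be absent (then None).
- tin3: closed flat metal tin, 100 (own x) x 68 (own y) x 34 mm high (own z); all tins are alike, about 0.17 to 0.35 kg; origin at its centre (17 mm above what it lies on). May lie either way up. May be absent (then None).
- tin4: closed flat metal tin, 100 (own x) x 68 (own y) x 34 mm high (own z); all tins are alike, about 0.17 to 0.35 kg; origin at its centre (17 mm above what it lies on). May lie either way up. May be absent (then None).
- tin5: closed flat metal tin, 100 (own x) x 68 (own y) x 34 mm high (own z); all tins are alike, about 0.17 to 0.35 kg; origin at its centre (17 mm above what it lies on). May lie either way up. May be absent (then None).
- mallet: Nylon-headed mallet lying on the bench, head 90 x 43 mm, handle 170 mm; bystander, leave alone. Origin under the head.
- bur_block: Blue block 80 x 55 x 35 mm holding burs, 63 mm high in all; bystander, leave alone. Origin at the centre of its underside.
- jar: Green glass jar with brass cap, 64 mm wide, 75 mm high; bystander, leave alone. Origin at the centre of its underside.
Mind the look-alikes: they are no part of the job. What is shaped like the tin5 but blue or purple is not meant.

How it is judged:
By the outcome, as a careful person would: the job done as asked, in the order asked, and still so for the second after the job is handed in, with the robot touching nothing.
Of tin1, tin2, tin3, tin4, tin5 only 3 to 5 are there at a start; the rules pass over those that are not, and their reading is None.
At some moment in a run one of tin1, tin2, tin3, tin4, tin5 may be knocked a few centimetres aside while the robot is not near it.
It also fails if it takes over 210 s, if anything falls off the work surface, if the arm or the gripper's body presses on something with over 40 N, if the wrist force passes 120 N, or if a joint passes its speed limit or range.

## Working session

There is one attempt and no reset: what is moved stays moved. The work goes in short steps, Python scripts to look and compute and a tool call to move; the robot and the scene stay as the last step left them, time stands still between calls to the robot, and variables do not carry over. Pictures are saved under pics/ and viewed, at most 14 in all, crops included, and the job is handed in when it is done.

Besides the shell and the picture viewer there is one more tool, called after "Emit:" as name(argument=value, ...) on one line, values as JSON. play_rows: Moves the arm, as the interface text tells. Its arguments: {"type":"object","properties":{"motion":{"type":"array","items":{"type":"array","items":{"type":"number"}}},"newtons":{"type":"number"}},"required":["motion"]}

```bash
mkdir -p pics
python3 - <<'E'
from rig import manip
import cv2
for n in ("top","side"):
    d=manip.get_image(n); cv2.imwrite(f"pics/{n}0.png",d["img"][:,:,::-1])
    print(n,d["fx"],d["fy"],d["cx"],d["cy"],d["D"],d["R"],d["t"],(d["range_z"]>0).mean())
print(manip.get_state())
E
```

```text
top 621.4362819660811 621.4362819660811 334.07992725235874 242.58188069729584 [-0.13115636  0.          0.          0.          0.        ] [[ 2.06523717e-02 -9.99786693e-01 -2.19445360e-04]
 [-9.89248003e-01 -2.04028900e-02 -1.44817506e-01]
 [ 1.44782138e-01  3.20791085e-03 -9.89458358e-01]] [-5.07440017e-06  4.78503013e-01  1.56203286e+00] 0.9958268229166667
side 496.34916357759425 496.34916357759425 324.4456923522507 244.1154067570657 [0.03099473 0.         0.         0.         0.        ] [[ 0.99517062 -0.09761322  0.01034866]
 [-0.04011764 -0.50067439 -0.86470558]
 [ 0.08958801  0.86011442 -0.50217245]] [-0.47445779  0.08728161  1.07000179] 0.9961588541666667
{'clock': 0.1, 'qpos': array([ 1.07001198e+00,  2.76569115e-01,  1.50603904e+00, -4.10649299e-05,
        1.36069419e+00, -1.20983431e-01]), 'qd': array([ 0.00025995, -0.00139112, -0.00244308, -0.00033181, -0.00019672,
       -0.00061294]), 'effort': array([ 2.36334854e-03, -4.17698765e+01, -2.46403366e+01, -1.11407498e-04,
        5.80052627e-03, -1.76810835e-05]), 'position': array([0.21294923, 0.53359391, 0.23049195]), 'ee_rot': array([-2.42382640e-04,  1.88756852e-01,  9.82023482e-01, -8.20008938e-04]), 'contact_force': array([-0.41172532, -0.34712193,  0.32901308]), 'moment': array([ 0.02630771, -0.02192736, -0.06128592]), 'gripper_force': 0.0, 'width': 0.08497174177288845}
```

View pics/top0.png

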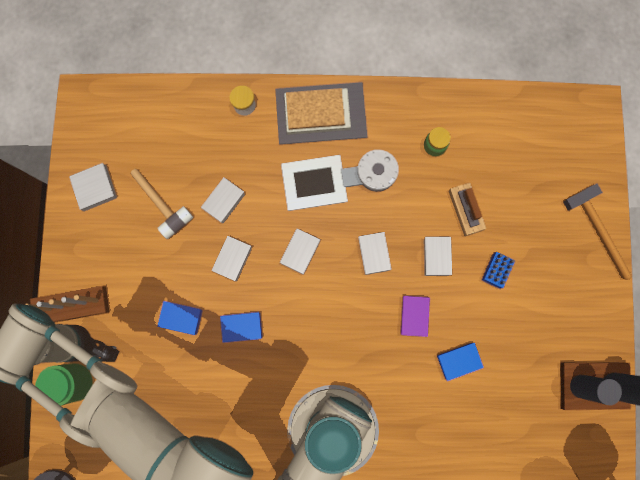

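View pics/side0.png

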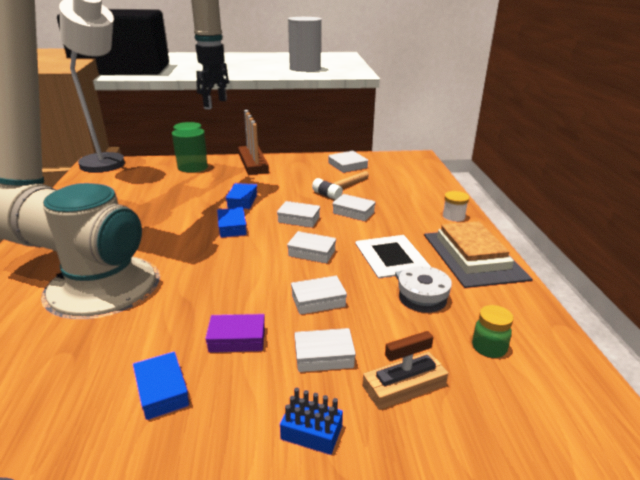

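Top view: five grey tins at about (222,199), (231,258), (300,250), (375,253), (438,256). A square grey decoy is at (93,186), the tray at (314,182), the ring at (378,170) and the rack with spanner at (468,209). Measuring these next.

```bash
cat > h.py <<'E'
from rig import manip
import cv2, numpy as np
def cam(n):
    d=manip.get_image(n); d["K"]=np.array([[d["fx"],0,d["cx"]],[0,d["fy"],d["cy"]],[0,0,1]]); d["hsv"]=cv2.cvtColor(d["img"],cv2.COLOR_RGB2HSV); return d
def plane(d,px,z):
    "pixels -> world points on the plane of height z"
    u=cv2.undistortPoints(np.float64(px).reshape(-1,1,2),d["K"],np.array(d["D"]))[:,0]
    r=np.c_[u,np.ones(len(u))]@d["R"]; c=-d["R"].T@d["t"]
    return c+r*((z-c[2])/r[:,2])[:,None]
def cloud(d):
    v,u=np.mgrid[:480,:640]; p=np.c_[u.ravel(),v.ravel()].astype(float)
    n=cv2.undistortPoints(p.reshape(-1,1,2),d["K"],np.array(d["D"]))[:,0]
    z=d["range_z"].ravel()[:,None]
    return ((np.c_[n,np.ones(len(n))]*z-d["t"])@d["R"]).reshape(480,640,3)
def proj(d,X):
    return cv2.projectPoints(np.float64(X).reshape(-1,1,3),cv2.Rodrigues(d["R"])[0],d["t"],d["K"],np.array(d["D"]))[0][:,0]
def rect(P):
    "min-area rectangle of world xy points: centre, long, short, yaw deg of the long side in [-90,90)"
    (cx,cy),(w,h),a=cv2.minAreaRect(np.float32(P[:,:2]*1000))
    if w<h: w,h,a=h,w,a+90
    return np.round([cx,cy,w,h,(a+90)%180-90],1)
def blobs(mask,amin=150):
    cs,_=cv2.findContours(mask.astype(np.uint8),cv2.RETR_EXTERNAL,cv2.CHAIN_APPROX_NONE)
    return [c[:,0] for c in cs if cv2.contourArea(c)>amin]
E
python3 - <<'E'
from h import *
d=cam("top"); W=cloud(d); H=d["hsv"]; S=H[...,1]; V=H[...,2]
Z=W[...,2]
grey=(S<50)&(V>90)&(Z>-.01)&(Z<.06); 
m=np.zeros((480,640),bool); m[80:290,60:520]=1
for c in blobs(grey&m):
    q=c.mean(0); zz=Z[int(q[1]),int(q[0])]
    print("grey",q.round(),"z",round(zz,4),rect(plane(d,c,zz)), "z34",rect(plane(d,c,.034)))
dark=(V<80); tr=np.zeros_like(m); tr[160:202,288:340]=1
for c in blobs(dark&tr,100): print("pad",rect(plane(d,c,.008)))
rk=np.zeros_like(m); rk[178:240,445:492]=1
print("rack by height 30:",rect(W[rk&(Z>.015)&(Z<.036)]))
hs=rk&(Z>.062); P=W[hs]; print("handle",Z[hs].max(),rect(P)); 
cr=d["img"][140:245,270:500,::-1]; cv2.imwrite("pics/c1.png",cv2.resize(cr,None,fx=3.4,fy=3.4,interpolation=cv2.INTER_CUBIC))
E
```

```text
grey [438. 256.] z 0.0386 [ 4.488e+02 -2.574e+02  9.940e+01  6.720e+01  1.000e-01] z34 [ 4.494e+02 -2.582e+02  9.970e+01  6.740e+01  1.000e-01]
grey [231. 258.] z 0.0304 [433.4 273.6  99.   70.3 -22. ] z34 [433.  273.   98.8  70.1 -22. ]
grey [374. 253.] z 0.0367 [453.9 -94.1  99.9  68.5  11.2] z34 [454.3 -94.2 100.1  68.6  11.2]
grey [300. 251.] z 0.03 [455.8  97.8  99.8  68.1 -24.7] z34 [455.2  97.5  99.5  67.9 -24.7]
grey [175. 222.] z 0.0353 [523.  425.9  90.1  39.5 -48.2] z34 [523.2 426.3  90.1  39.5 -48.2]
grey [223. 200.] z 0.0326 [585.7 302.9  99.2  72.4 -34.5] z34 [585.4 302.6  99.2  72.4 -34.5]
grey [ 93. 186.] z 0.032 [617.  658.2 104.8 103.9  23.4] z34 [616.6 657.4 104.7 103.8  23.4]
grey [336. 178.] z 0.0123 [655.   -5.2 306.3 130.1 -80.1] z34 [649.5  -5.  302.1 128.4 -80.1]
grey [320. 113.] z 0.0454 [824.1  52.7 231.7 154.4 -84.3] z34 [828.3  53.  233.4 155.5 -84.3]
pad [643.3  67.6  98.   65.6 -79.9]
rack by height 30: [ 569.7 -312.   132.8  114.4   18.6]
handle 1.6148620804651108 [ 409.6 -188.4  499.3   73.5  -41.6]
```

View pics/c1.png

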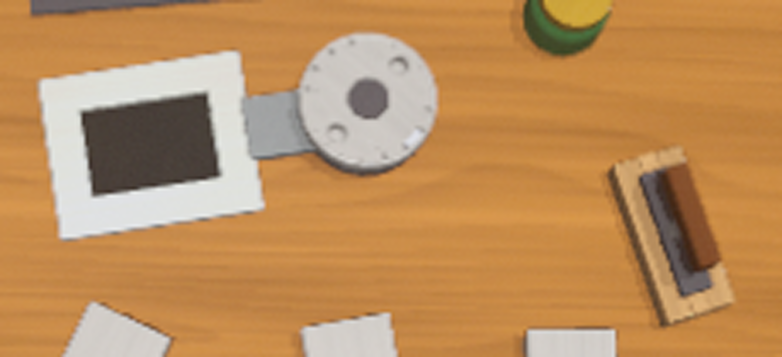

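The crop shows the ring holes at about (400,65) and (337,132), which is (387.6,159.1) and (369.1,178.8) in the full image. The spanner handle stands in the rack, leaning right only because of parallax. Next: coarse poses, then a move of the wrist camera over the spanner.

```bash
cat >> h.py <<'E'
def tool(s=None):
    from scipy.spatial.transform import Rotation as R
    s=s or manip.get_state(); w,x,y,z=s["ee_rot"]; return s["position"],R.from_quat([x,y,z,w]).as_matrix(),s
def go(p,phi=None,start=None,near=False):
    "numbers to bring the TCP to p (m) with closing line at yaw phi deg (mod 180)"
    P,M,s=tool(); f=np.degrees(np.arctan2(M[1,1],M[0,1])); dl=M.T@(np.float64(p)-P)/.04
    t=0
    if phi is not None:
        q1=np.degrees(np.arctan2(p[1],p[0])); c=[phi+180*k for k in range(-3,4)]
        g=min(c,key=lambda a:abs(q1-a) if not near else abs(a-f)); fn=np.degrees(s["qpos"][0]-s["qpos"][5])
        t=((fn-f+180)%360-180 + f-g)/10; 
        # choose the turn that lands on the joint angle q1-g
        t=(fn-g)/10; print("q6 end",round(q1-g,1))
    print("shift",dl.round(3),"turn",round(t,3),"  | now",P.round(4),"phi",round(f,2),"width",round(s["width"]*1000,1),"F",s["contact_force"].round(1),"clk",round(s["clock"],2))
E
python3 - <<'E'
from h import *
d=cam("top"); H=d["hsv"]
h=plane(d,[[387.6,159.1],[369.1,178.8]],.046); print("holes",h.round(4),"mid",h.mean(0),"sep",np.linalg.norm(h[0]-h[1]),"yaw",np.degrees(np.arctan2(*(h[0]-h[1])[1::-1])))
img=d["img"].astype(int); m=np.zeros((480,640),bool); m[180:225,458:486]=1
b=(img[...,0]>img[...,2]*1.7)&(img[...,0]<140)&m
for c in blobs(b,40): print("handle",c.mean(0),rect(plane(d,c,.1)))
cor=np.array([[668,168],[690,163],[720,262],[697,272]])/3.4+[270,140]; print(rect(plane(d,cor,.1)))
rk=np.array([[611,168],[683,147],[733,300],[663,323]])/3.4+[270,140]; print("rack",rect(plane(d,rk,.03)))
p=plane(d,cor,.1).mean(0)
go([.54,-.32,.25],None)
E
```

```text
holes [[ 0.6999 -0.1254  0.046 ]
 [ 0.6459 -0.0776  0.046 ]] mid [ 0.67291564 -0.10146505  0.046     ] sep 0.07214513573567105 yaw -41.47730993852068
handle [472.23188406 203.73913043] [ 574.7 -333.9   79.8   21.9   19.3]
[ 574.2 -339.4   80.3   18.7   14.8]
rack [ 575.4 -338.4  126.5   59.4   18. ]
shift [-15.505 -16.793  -0.465] turn 0   | now [0.213  0.5338 0.2308] phi 68.24 width 85.3 F [0.  0.1 0.2] clk 0.2
```

Run:
```python
from h import *
go([.545,-.335,.30],107.5)
```

```text
q6 end 40.9
shift [-15.76  -17.096  -1.715] turn 14.074   | now [0.213  0.5338 0.2308] phi 68.24 width 85.3 F [0.  0.1 0.2] clk 0.2
```

Emit:
play_rows(motion=[[-5.25, -5.7, -0.6, 0, 85], [-5.25, -5.7, -0.6, 0, 85], [-5.25, -5.7, -0.6, 0, 85], [-5.25, -5.7, -0.6, 0, 85], [-5.25, -5.7, -0.6, 0, 85]])

```text
clock: 0.82
position: [0.324, 0.2426, 0.2555]
ee_rot: [0.0, 0.188, 0.982, 0.0]
contact_force: [1.1, 0.9, -0.0]
width: 0.085
gripper_force: 0.0
```

Emit:
play_rows(motion=[[-5.25, -5.7, -0.6, 0, 85], [-5.25, -5.7, -0.6, 0, 85], [-5.25, -5.7, -0.6, 0, 85], [-5.25, -5.7, -0.6, 0, 85], [-5.25, -5.7, -0.6, 0, 85]])

```text
clock: 1.45
position: [0.4346, -0.0472, 0.2796]
ee_rot: [0.0, 0.189, 0.982, 0.0]
contact_force: [1.5, 0.1, -0.0]
width: 0.0849
gripper_force: 0.0
```

Emit:
play_rows(motion=[[-5.25, -5.7, -0.6, 0, 85], [-5.25, -5.7, -0.6, 0, 85], [-5.25, -5.7, -0.6, 0, 85], [-5.25, -5.7, -0.6, 0, 85], [-5.25, -5.7, -0.6, 0, 85]])

```text
clock: 2.08
position: [0.5452, -0.3368, 0.3031]
ee_rot: [-0.0, 0.189, 0.982, 0.0]
contact_force: [1.1, 0.3, 0.0]
width: 0.085
gripper_force: 0.0
```

Emit:
play_rows(motion=[[0, 0, 0, 5, 85], [0, 0, 0, 5, 85], [0, 0, 0, 5, 85], [0, 0, 0, 5, 85], [0, 0, 0, 5, 85]])

```text
clock: 2.7
position: [0.5446, -0.3347, 0.3029]
ee_rot: [-0.0, 0.588, 0.809, 0.0]
contact_force: [0.9, 0.0, 0.2]
width: 0.0848
gripper_force: 0.0
```

Emit:
play_rows(motion=[[0, 0, 0, 5, 85], [0, 0, 0, 5, 85], [0, 0, 0, 5, 85], [0, 0, 0, 5, 85], [0, 0, 0, 5, 85]])

```text
clock: 3.32
position: [0.5446, -0.3347, 0.3029]
ee_rot: [-0.0, 0.875, 0.485, -0.0]
contact_force: [0.6, 0.4, 0.5]
width: 0.0849
gripper_force: 0.0
```

Emit:
play_rows(motion=[[0, 0, 0, 4.1, 85], [0, 0, 0, 4.1, 85], [0, 0, 0, 4.1, 85], [0, 0, 0, 4.1, 85], [0, 0, 0, 4.1, 85]])

```text
clock: 3.95
position: [0.5446, -0.3347, 0.3029]
ee_rot: [-0.0, 0.989, 0.151, -0.0]
contact_force: [0.2, -0.1, -0.5]
width: 0.0852
gripper_force: 0.0
```

Run:
```python
from h import *
go([.545,-.335,.30],107.5)
d=cam("wrist"); cv2.imwrite("pics/w1.png",d["img"][:,:,::-1]); print(-d["R"].T@d["t"],d["R"])
print(proj(d,[[.5745,-.3375,.1],[.575,-.338,.03]]))
```

```text
q6 end 40.9
shift [0.007 0.01  0.073] turn -0.016   | now [ 0.5446 -0.3347  0.3029] phi -72.66 width 85.2 F [ 0.2 -0.1 -0.5] clk 3.95
[ 0.62064844 -0.31041602  0.44630493] [[ 2.97743701e-01 -9.54645816e-01 -2.32255671e-04]
 [-9.07638594e-01 -2.83158043e-01  3.09860784e-01]
 [-2.95873066e-01 -9.20482925e-02 -9.50781910e-01]]
[[331.24153829 182.82883119]
 [329.73338596 173.23943811]]
```

View pics/w1.png

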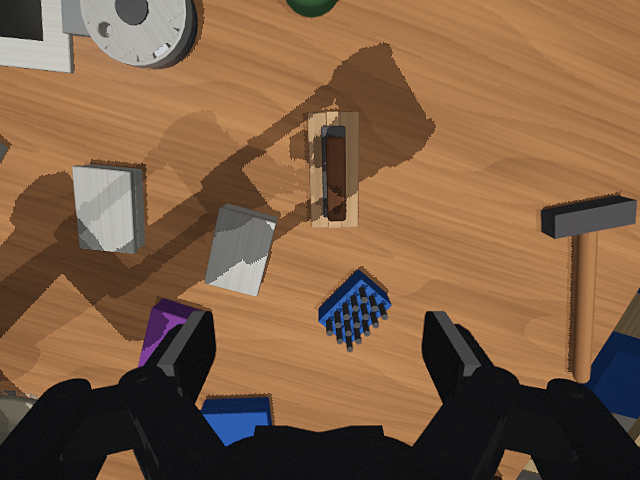

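The wrist view shows the handle at about (337,178), upright in the rack (307–358, 112–227). Casting rays for handle and rack.

Run:
```python
from h import *
d=cam("wrist"); img=d["img"].astype(int); m=np.zeros((480,640),bool); m[125:230,310:352]=1
H=d["hsv"]
b=(img[...,0]<120)&(img[...,0]>img[...,2]*1.9)&m
for c in blobs(b,100): print("handle px",c.min(0),c.max(0),rect(plane(d,c,.1)))
print("edges",rect(plane(d,[[328,137],[346,137],[346,220],[328,220]],.1)))
print("rack",rect(plane(d,[[307,112],[358,112],[358,227],[309,227]],.03)))
print(img[180,300:365].tolist())
W=cloud(d); k=m&(np.abs(W[...,2]-.1)<.008); print("depth handle",k.sum(),rect(W[k]))
```

```text
handle px [326 137] [345 220] [ 578.4 -340.6   78.7   17.8   18.6]
edges [ 578.9 -342.1   78.6   17.6   17.8]
rack [ 577.6 -341.9  129.5   58.1   17.9]
[[155, 108, 70], [155, 106, 68], [155, 109, 69], [159, 111, 71], [160, 112, 72], [162, 112, 73], [162, 114, 73], [165, 116, 73], [165, 115, 73], [133, 92, 60], [164, 133, 99], [176, 143, 105], [172, 139, 103], [171, 137, 101], [170, 138, 101], [169, 135, 100], [166, 134, 98], [163, 130, 95], [163, 131, 96], [167, 134, 98], [173, 138, 103], [179, 142, 103], [105, 84, 65], [65, 65, 67], [88, 84, 86], [88, 83, 84], [74, 67, 65], [45, 25, 12], [62, 40, 25], [63, 41, 26], [67, 42, 27], [68, 47, 30], [67, 43, 29], [69, 44, 31], [68, 43, 27], [69, 44, 29], [69, 43, 29], [70, 45, 32], [72, 47, 29], [72, 48, 31], [72, 46, 31], [72, 45, 27], [73, 46, 32], [68, 44, 30], [58, 35, 20], [61, 41, 27], [128, 101, 73], [118, 92, 66], [113, 88, 64], [115, 90, 64], [116, 91, 66], [120, 95, 69], [121, 94, 67], [121, 94, 68], [123, 98, 69], [123, 97, 68], [123, 97, 70], [118, 93, 67], [101, 75, 52], [109, 73, 46], [106, 71, 45], [99, 66, 41], [116, 79, 50], [178, 126, 80], [183, 129, 84]]
depth handle 1590 [ 578.3 -340.8   79.    17.8   18.6]
```

Run:
```python
from h import *
go([.5784,-.341,.068],108.2)
```

```text
q6 end 41.3
shift [0.759 0.404 5.876] turn -0.082   | now [ 0.5447 -0.3347  0.303 ] phi -72.62 width 85.2 F [0.  0.3 0.7] clk 4.05
```

Emit:
play_rows(motion=[[0.76, 0.4, 1.5, -0.08, 60], [0.76, 0.4, 3.0, -0.08, 60], [0.76, 0.4, 4.3, -0.08, 60], [0.76, 0.4, 5.3, -0.08, 60], [0.76, 0.4, 5.87, -0.08, 60]])

```text
clock: 4.68
position: [0.5773, -0.3401, 0.0655]
ee_rot: [-0.002, 0.987, 0.158, -0.001]
contact_force: [0.4, -0.4, 0.9]
width: 0.0599
gripper_force: 0.0
```

Emit:
play_rows(motion=[[0, 0, 0, 0, 60], [0, 0, 0, 0, 30], [0, 0, 0, 0, 5], [0, 0, 0, 0, 5], [0, 0, 0, 0, 5]], newtons=60)

```text
clock: 5.3
position: [0.5794, -0.3416, 0.0703]
ee_rot: [0.001, 0.988, 0.157, 0.001]
contact_force: [0.7, 0.3, 5.6]
width: 0.017
gripper_force: 59.6
```

Emit:
play_rows(motion=[[0, 0, 0, 0, 5], [0, 0, 0, 0, 5], [0, 0, 0, 0, 5]], newtons=100)

```text
clock: 5.68
position: [0.5795, -0.3417, 0.0704]
ee_rot: [0.001, 0.988, 0.157, 0.001]
contact_force: [0.1, 0.5, 6.9]
width: 0.0169
gripper_force: 98.5
```

Run:
```python
from h import *
go([.5784,-.341,.068],108.2); print(manip.get_state()["moment"])
```

```text
q6 end 41.3
shift [-0.021 -0.025  0.06 ] turn -0.015   | now [ 0.5795 -0.3417  0.0704] phi -71.95 width 16.9 F [0.1 0.5 6.9] clk 5.67
[ 0.03708849  0.04834103 -0.00554937]
```

Emit:
play_rows(motion=[[0, 0, -0.5, 0, 5], [0, 0, -1.5, 0, 5], [0, 0, -3, 0, 5], [0, 0, -4.5, 0, 5], [0, 0, -5.7, 0, 5]])

```text
clock: 6.3
position: [0.5783, -0.341, 0.2987]
ee_rot: [0.0, 0.988, 0.157, 0.0]
contact_force: [1.2, -0.9, -2.8]
width: 0.0167
gripper_force: 97.9
```

Run:
```python
from h import *
go([.71,-.135,.30],48.5)
```

```text
q6 end -59.3
shift [ 4.725 -3.876 -0.034] turn -12.046   | now [ 0.5783 -0.341   0.2987] phi -71.96 width 16.7 F [ 1.2 -0.9 -2.8] clk 6.3
```

Emit:
play_rows(motion=[[4.72, -3.88, 0, 0, 5], [4.72, -3.88, 0, 0, 5], [4.72, -3.88, 0, 0, 5], [4.72, -3.88, 0, 0, 5], [4.72, -3.88, 0, 0, 5]])

```text
clock: 6.92
position: [0.7115, -0.13, 0.2947]
ee_rot: [-0.002, 0.987, 0.16, -0.001]
contact_force: [-0.1, -0.6, -2.8]
width: 0.0163
gripper_force: 98.0
```

Emit:
play_rows(motion=[[0, 0, 0, -5, 5], [0, 0, 0, -5, 5], [0, 0, 0, -5, 5], [0, 0, 0, -5, 5], [0, 0, 0, -5, 5]])

```text
clock: 7.55
position: [0.709, -0.136, 0.2957]
ee_rot: [-0.001, 0.828, 0.561, -0.001]
contact_force: [-0.2, 0.6, -2.0]
width: 0.0164
gripper_force: 98.0
```

Emit:
play_rows(motion=[[0, 0, 0, -5, 5], [0, 0, 0, -5, 5], [0, 0, 0, -5, 5], [0, 0, 0, -5, 5], [0, 0, 0, -5, 5]])

```text
clock: 8.18
position: [0.709, -0.136, 0.2956]
ee_rot: [-0.001, 0.513, 0.858, -0.001]
contact_force: [-0.4, -0.5, -2.6]
width: 0.0163
gripper_force: 98.0
```

Emit:
play_rows(motion=[[0, 0, 0, -1, 5], [0, 0, 0, -2.05, 5], [0, 0, 0, -2.05, 5], [0, 0, 0, -2.05, 5], [0, 0, 0, -2.05, 5]])

```text
clock: 8.8
position: [0.7098, -0.1352, 0.2963]
ee_rot: [-0.0, 0.355, 0.935, -0.0]
contact_force: [0.7, 0.4, -3.5]
width: 0.0167
gripper_force: 98.0
```

Run:
```python
from h import *
go([.71,-.135,.30],48.5)
d=cam("wrist"); cv2.imwrite("pics/w2.png",d["img"][:,:,::-1])
print(proj(d,[[.6999,-.1254,.046],[.6459,-.0776,.046],[.6729,-.1015,.046]]))
```

```text
q6 end -59.3
shift [-0.001  0.008 -0.092] turn -0.005   | now [ 0.7098 -0.1352  0.2963] phi 48.45 width 16.7 F [ 0.7  0.4 -3.5] clk 8.8
[[318.71134471 188.974117  ]
 [318.6554473  119.20203285]
 [318.68425931 155.00588854]]
```

View pics/w2.png

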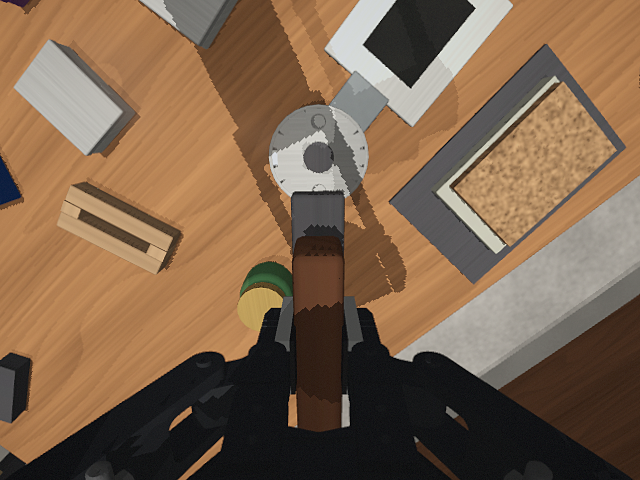

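The holes appear at about (319,121) and (319,190); the second is partly hidden by the crossbar end (291–344, row 192). Backing off 30 mm for a clear view.

Emit:
play_rows(motion=[[-0.8, 0, 0, 0, 5], [-0.8, 0, 0, 0, 5], [-0.8, 0, 0, 0, 5]])

```text
clock: 9.22
position: [0.7336, -0.156, 0.2961]
ee_rot: [-0.001, 0.354, 0.935, 0.0]
contact_force: [-0.3, 0.7, -2.2]
width: 0.0165
gripper_force: 98.2
```

Run:
```python
from h import *
P,M,s=tool(); print(P,M[:,0])
d=cam("wrist"); g=cv2.cvtColor(d["img"],cv2.COLOR_RGB2GRAY)
c=proj(d,[[.6729,-.1015,.046]])[0]; print("pred",c)
x0,y0=int(c[0])-60,int(c[1])-62
cr=d["img"][y0:y0+120,x0:x0+120,::-1]; cv2.imwrite("pics/w3.png",cv2.resize(cr,None,fx=5,fy=5,interpolation=cv2.INTER_CUBIC)); print(x0,y0)
big=cv2.resize(g[y0:y0+120,x0:x0+120],None,fx=4,fy=4,interpolation=cv2.INTER_CUBIC)
for r0,r1,mx in((20,36,150),(170,230,300)):
    k=cv2.HoughCircles(big,cv2.HOUGH_GRADIENT,1,20,param1=80,param2=18,minRadius=r0,maxRadius=r1)
    if k is not None:
        for q in k[0][:8]: print((q[:2]/4+[x0,y0]).round(1),q[2]/4)
```

```text
[ 0.73363673 -0.15595008  0.29609573] [-0.74913491  0.66241613  0.00132165]
pred [318.44762964 123.98306394]
258 61
[318.6 161.4] 7.0
[318.4  89.4] 7.7
[320.1 124.1] 53.125
[315.1 123.9] 54.275
[317.9 118.6] 47.45
[318.4 129.1] 48.225
[323.9 127.6] 44.975
[314.6 132.9] 43.05
[323.4 120.1] 45.25
[311.6 118.1] 42.775
```

View pics/w3.png

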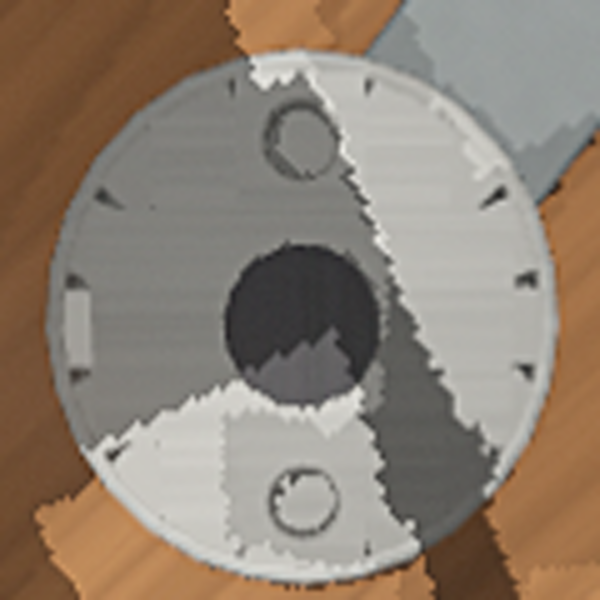

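The crop shows both holes clearly, at (301,139) and (304,500), which is (318.2,88.8) and (318.8,161.0) in the full image.

Run:
```python
from h import *
P,M,s=tool(); d=cam("wrist")
h=plane(d,[[318.3,89.0],[318.7,161.2]],.046); v=h[1]-h[0]
print("holes",h.round(4),"mid",h.mean(0).round(4),"sep",np.linalg.norm(v),"yaw",np.degrees(np.arctan2(v[1],v[0])))
img=d["img"].astype(int)
for z,n in ((P[2]-.0564+.028,"crossbar top"),):
    for r in (196,205,215,225):
        print(r,[tuple(img[r,c]) for c in (285,288,290,292,294,340,342,344,346,348)] if r==205 else "")
b=(np.ptp(img,axis=2)<22)&(img.max(2)<125); m=np.zeros_like(b); m[185:245,280:356]=1
for c in blobs(b&m,200):
    print(c.min(0),c.max(0)); q=plane(d,c,P[2]-.0284)-P; q=q@M; print("bar in tool x,y", q.min(0),q.max(0))
    for r in (200,210,220,230): 
        cc=c[c[:,1]==r][:,0]; 
        if len(cc): a=(plane(d,[[cc.min(),r],[cc.max()+1,r]],P[2]-.0284)-P)@M; print(r,cc.min(),cc.max(),a[:,1])
mid=h.mean(0); go([mid[0],mid[1],.15],np.degrees(np.arctan2(v[1],v[0]))+90,near=True)
```

```text
holes [[ 0.6475 -0.0791  0.046 ]
 [ 0.7014 -0.1262  0.046 ]] mid [ 0.6744 -0.1026  0.046 ] sep 0.07155033016270587 yaw -41.151059337062016
196 
205 [(np.int64(118), np.int64(80), np.int64(51)), (np.int64(179), np.int64(129), np.int64(82)), (np.int64(189), np.int64(131), np.int64(82)), (np.int64(78), np.int64(77), np.int64(79)), (np.int64(80), np.int64(78), np.int64(79)), (np.int64(83), np.int64(81), np.int64(80)), (np.int64(71), np.int64(72), np.int64(73)), (np.int64(86), np.int64(62), np.int64(45)), (np.int64(194), np.int64(141), np.int64(91)), (np.int64(194), np.int64(141), np.int64(92))]
215 
225 
[291 191] [344 244]
bar in tool x,y [ 0.02353079 -0.01267339  0.02842101] [0.04998399 0.01280618 0.02844582]
200 291 343 [-0.01251538  0.01282623]
210 292 343 [-0.01214531  0.01292794]
220 292 343 [-0.01225618  0.01303209]
230 292 343 [-0.01236972  0.01313878]
q6 end -57.5
shift [1.982 0.015 3.668] turn -0.03   | now [ 0.7335 -0.1556  0.2967] phi 48.55 width 16.7 F [-0.4  0.4 -3.1] clk 9.32
```

Emit:
play_rows(motion=[[1.0, 0, 0, -0.03, 5], [1.98, 0.01, 1, -0.03, 5], [1.98, 0.01, 2.5, -0.03, 5], [1.98, 0.01, 3.6, -0.03, 5], [1.98, 0.01, 4.3, -0.03, 5]])

```text
clock: 9.95
position: [0.673, -0.1024, 0.1226]
ee_rot: [-0.001, 0.351, 0.936, -0.0]
contact_force: [0.3, -0.3, -2.2]
width: 0.0162
gripper_force: 98.2
```

Emit:
play_rows(motion=[[0, 0, 0.2, 0, 5], [0, 0, 0.4, 0, 5], [0, 0, 0.4, 0, 5], [0, 0, 0.4, 0, 5], [0, 0, 0.4, 0, 5]])

```text
clock: 10.58
position: [0.6754, -0.1036, 0.1095]
ee_rot: [0.001, 0.352, 0.936, 0.0]
contact_force: [0.0, 0.2, -2.4]
width: 0.0164
gripper_force: 98.2
```

Run:
```python
from h import *
go([.6744,-.1026,.092],48.8)
d=cam("side"); c=proj(d,[.674,-.102,.05])[0]; print(c)
x0,y0=int(c[0])-60,int(c[1])-60
cv2.imwrite("pics/s1.png",cv2.resize(d["img"][y0:y0+110,x0:x0+130,::-1],None,fx=5,fy=5,interpolation=cv2.INTER_CUBIC))
```

```text
q6 end -57.5
shift [0.035 0.003 0.437] turn 0.004   | now [ 0.6754 -0.1036  0.1095] phi 48.84 width 16.4 F [ 0.   0.2 -2.4] clk 10.57
[425.44509294 277.36931842]
```

View pics/s1.png

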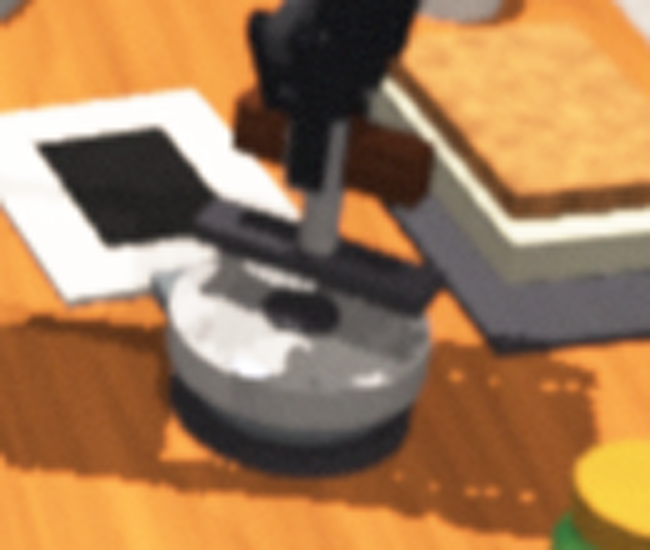

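The side crop shows the crossbar just over the ring, in line with the holes. Inserting with a 1.4 mm correction.

Emit:
play_rows(motion=[[0.035, 0, 0, 0, 5], [0.035, 0, 0.1, 0, 5], [0.035, 0, 0.2, 0, 5], [0.035, 0, 0.2, 0, 5]])

```text
clock: 11.12
position: [0.6733, -0.1024, 0.0997]
ee_rot: [-0.001, 0.352, 0.936, -0.0]
contact_force: [-0.3, -0.5, -2.6]
width: 0.0163
gripper_force: 98.2
```

Emit:
play_rows(motion=[[0, 0, 0.1, 0, 5], [0, 0, 0.2, 0, 5], [0, 0, 0.25, 0, 5], [0, 0, 0.25, 0, 5]])

```text
clock: 11.62
position: [0.6736, -0.1025, 0.0902]
ee_rot: [-0.0, 0.352, 0.936, 0.0]
contact_force: [0.1, -0.4, -2.3]
width: 0.0164
gripper_force: 98.3
```

Run:
```python
from h import *
go([.6744,-.1026,.092],48.8)
print(manip.get_state()["moment"])
```

```text
q6 end -57.5
shift [-0.016  0.011 -0.046] turn 0.004   | now [ 0.6736 -0.1025  0.0902] phi 48.84 width 16.4 F [ 0.1 -0.4 -2.3] clk 11.62
[-0.00396942  0.01719062 -0.00607323]
```

Emit:
play_rows(motion=[[0, 0, 0, 0.6, 5], [0, 0, 0, 1.2, 5], [0, 0, 0, 1.8, 5], [0, 0, 0, 2.4, 5], [0, 0, 0, 3, 5]], newtons=120)

```text
clock: 12.25
position: [0.6738, -0.1027, 0.0905]
ee_rot: [0.0, 0.583, 0.813, -0.0]
contact_force: [-1.0, -0.6, -3.7]
width: 0.0159
gripper_force: 119.2
```

Emit:
play_rows(motion=[[0, 0, 0, 0.4, 5], [0, 0, 0, 0.8, 5], [0, 0, 0, 1.0, 5], [0, 0, 0, 1.0, 5]])

```text
clock: 12.75
position: [0.6739, -0.1025, 0.0905]
ee_rot: [0.0, 0.65, 0.76, 0.0]
contact_force: [0.1, -0.4, -2.5]
width: 0.0159
gripper_force: 119.1
```

Run:
```python
from h import *
go([.6736,-.1025,.0902],10.1)
print(manip.get_state()["moment"])
```

```text
q6 end -18.8
shift [ 0.002 -0.006  0.008] turn -0.124   | now [ 0.6739 -0.1025  0.0905] phi 8.86 width 15.9 F [ 0.1 -0.4 -2.5] clk 12.75
[-0.03826174 -0.04274954  0.07675082]
```

Emit:
play_rows(motion=[[0, 0, 0, 0.1, 5], [0, 0, 0, 0.2, 5], [0, 0, 0, 0.2, 5], [0, 0, 0, 0.2, 5]])

```text
clock: 13.25
position: [0.6739, -0.1025, 0.0905]
ee_rot: [0.0, 0.664, 0.748, 0.0]
contact_force: [0.1, -1.0, -4.2]
width: 0.0161
gripper_force: 119.1
```

Run:
```python
from h import *
go([.6736,-.1025,.0902],10.1)
print(manip.get_state()["moment"])
```

```text
q6 end -18.8
shift [ 0.002 -0.007  0.009] turn -0.326   | now [ 0.6739 -0.1025  0.0905] phi 6.83 width 16.1 F [ 0.1 -1.  -4.2] clk 13.25
[ 0.03591179 -0.1004882   0.05434523]
```

Emit:
play_rows(motion=[[0, 0, 0, 0.1, 5], [0, 0, 0, 0.2, 5], [0, 0, 0, 0.2, 5], [0, 0, 0, 0.2, 5]])

```text
clock: 13.75
position: [0.6739, -0.1025, 0.0906]
ee_rot: [0.0, 0.676, 0.737, -0.0]
contact_force: [0.5, 0.2, -3.9]
width: 0.0165
gripper_force: 120.6
```

Run:
```python
from h import *
go([.6736,-.1025,.0902],10.1)
print(manip.get_state()["moment"])
```

```text
q6 end -18.8
shift [ 0.002 -0.007  0.009] turn -0.519   | now [ 0.6739 -0.1025  0.0906] phi 4.92 width 16.5 F [ 0.5  0.2 -3.9] clk 13.75
[-0.05622234 -0.19093481  1.32704703]
```

Moment rose to 1.3 N m, so the ring is at its stop. Easing back, lifting out and checking.

Emit:
play_rows(motion=[[0, 0, 0, 0.05, 5], [0, 0, 0, -0.2, 5], [0, 0, 0, -0.45, 5], [0, 0, 0, -0.45, 5]])

```text
clock: 14.25
position: [0.6736, -0.1026, 0.0905]
ee_rot: [-0.0, 0.649, 0.761, 0.0]
contact_force: [2.2, -18.0, -5.0]
width: 0.0161
gripper_force: 130.8
```

Emit:
play_rows(motion=[[0, 0, -0.2, 0, 5], [0, 0, -0.5, 0, 5], [0, 0, -1.2, 0, 5], [0, 0, -2.5, 0, 5], [0, 0, -3.8, 0, 5]])

```text
clock: 14.88
position: [0.6735, -0.1024, 0.2448]
ee_rot: [0.0, 0.648, 0.762, 0.0]
contact_force: [1.2, -1.2, -1.7]
width: 0.0159
gripper_force: 121.7
```

Emit:
play_rows(motion=[[-2, 0, -1.5, 0, 5], [-2, 0, -1.5, 0, 5], [-2, 0, -1.5, 0, 5], [-2, 0, -1.5, 0, 5]])

```text
clock: 15.38
position: [0.6862, -0.1809, 0.3024]
ee_rot: [-0.001, 0.647, 0.762, 0.0]
contact_force: [-0.4, -0.8, -2.6]
width: 0.0155
gripper_force: 121.9
```

Run:
```python
from h import *
go([.6736,-.1025,.0902],10.1)
d=cam("wrist")
c=proj(d,[[.674,-.1025,.046]])[0]; print("pred",c)
x0,y0=max(0,int(c[0])-65),max(0,int(c[1])-65)
cr=d["img"][y0:y0+140,x0:x0+130,::-1]; cv2.imwrite("pics/w4.png",cv2.resize(cr,None,fx=4,fy=4,interpolation=cv2.INTER_CUBIC)); print(x0,y0)
g=cv2.cvtColor(d["img"],cv2.COLOR_RGB2GRAY); big=cv2.resize(g[y0:y0+140,x0:x0+130],None,fx=4,fy=4,interpolation=cv2.INTER_CUBIC)
k=cv2.HoughCircles(big,cv2.HOUGH_GRADIENT,1,20,param1=80,param2=16,minRadius=20,maxRadius=36)
print((k[0]/4+[x0,y0,0]).round(1) if k is not None else None)
```

```text
q6 end -18.8
shift [1.977 0.008 5.308] turn -0.08   | now [ 0.6862 -0.1809  0.3024] phi 9.31 width 15.5 F [-0.4 -0.8 -2.6] clk 15.38
pred [318.84342424 126.60369777]
253 61
[[318.9  91.4   7.7]
 [319.4 161.9   7. ]]
```

View pics/w4.png

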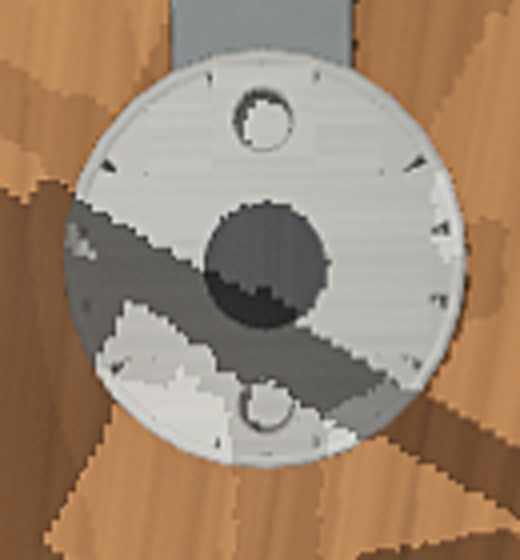

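The crop shows the holes at (263,120) and (266,405), in line with the arm, so the ring is locked. Returning the spanner.

Run:
```python
from h import *
d=cam("wrist"); h=plane(d,[[318.9,91.4],[319.4,161.9]],.046); v=h[1]-h[0]; print("hole yaw",np.degrees(np.arctan2(v[1],v[0])))
go([.5788,-.3413,.30],108.1)
```

```text
hole yaw -80.21102478685746
q6 end 41.4
shift [-3.536 -3.303  0.04 ] turn 8.128   | now [ 0.6861 -0.1802  0.3016] phi 9.38 width 16.0 F [-0.5  0.1 -1.8] clk 15.47
```

Emit:
play_rows(motion=[[-3.54, -3.3, 0, 0, 5], [-3.54, -3.3, 0, 0, 5], [-3.54, -3.3, 0, 0, 5], [-3.54, -3.3, 0, 0, 5], [-3.54, -3.3, 0, 0, 5]])

```text
clock: 16.1
position: [0.5793, -0.3419, 0.3019]
ee_rot: [-0.001, 0.647, 0.762, 0.001]
contact_force: [0.7, 0.8, -2.1]
width: 0.0159
gripper_force: 121.9
```

Emit:
play_rows(motion=[[0, 0, 0, 4.5, 5], [0, 0, 0, 4.5, 5], [0, 0, 0, 4.5, 5], [0, 0, 0, 4.5, 5], [0, 0, 0, 4.5, 5]])

```text
clock: 16.73
position: [0.5807, -0.3404, 0.3022]
ee_rot: [-0.0, 0.889, 0.458, 0.0]
contact_force: [0.7, 0.8, -2.8]
width: 0.0155
gripper_force: 121.7
```

Emit:
play_rows(motion=[[0, 0, 0, 3.63, 5], [0, 0, 0, 3.63, 5], [0, 0, 0, 3.63, 5], [0, 0, 0, 3.63, 5], [0, 0, 0, 3.63, 5]])

```text
clock: 17.35
position: [0.5802, -0.3415, 0.3024]
ee_rot: [-0.0, 0.987, 0.159, 0.0]
contact_force: [-0.4, -0.1, -3.5]
width: 0.0156
gripper_force: 121.7
```

Run:
```python
from h import *
go([.5788,-.3413,.096],108.1)
```

```text
q6 end 41.4
shift [-0.033 -0.013  5.159] turn 0.017   | now [ 0.5802 -0.3415  0.3024] phi -71.73 width 15.6 F [-0.4 -0.1 -3.5] clk 17.35
```

Emit:
play_rows(motion=[[-0.03, -0.01, 1.5, 0.02, 5], [-0.03, -0.01, 3, 0.02, 5], [-0.03, -0.01, 4.3, 0.02, 5], [-0.03, -0.01, 5.1, 0.02, 5], [-0.03, -0.01, 5.1, 0.02, 5]])

```text
clock: 17.98
position: [0.5769, -0.341, 0.0954]
ee_rot: [-0.002, 0.988, 0.156, -0.002]
contact_force: [0.6, 0.6, -1.5]
width: 0.0157
gripper_force: 121.9
```

Emit:
play_rows(motion=[[0, 0, 0, 0, 5], [0, 0, 0, 0, 5]])

```text
clock: 18.23
position: [0.5796, -0.3433, 0.1009]
ee_rot: [0.001, 0.988, 0.155, 0.002]
contact_force: [-0.2, -0.3, -1.7]
width: 0.0157
gripper_force: 121.9
```

Run:
```python
from h import *
go([.5788,-.3413,.0705],108.1)
```

```text
q6 end 41.4
shift [-0.004 -0.057  0.76 ] turn -0.022   | now [ 0.5796 -0.3433  0.1009] phi -72.12 width 15.7 F [-0.2 -0.3 -1.7] clk 18.23
```

Emit:
play_rows(motion=[[0, 0, 0, 0, 5], [0, 0, 0, 0, 5], [0, 0, 0, 0, 5]])

```text
clock: 18.6
position: [0.5783, -0.3426, 0.0988]
ee_rot: [0.0, 0.988, 0.155, 0.0]
contact_force: [-0.3, 0.1, -1.8]
width: 0.0155
gripper_force: 121.9
```

Run:
```python
from h import *
go([.5788,-.3413,.0705],108.1)
```

```text
q6 end 41.4
shift [ 0.023 -0.027  0.707] turn -0.026   | now [ 0.5783 -0.3426  0.0988] phi -72.16 width 15.5 F [-0.3  0.1 -1.8] clk 18.6
```

Emit:
play_rows(motion=[[0.02, -0.03, 0.15, -0.02, 5], [0.02, -0.03, 0.3, -0.02, 5], [0.02, -0.03, 0.45, -0.02, 5], [0.02, -0.03, 0.6, -0.02, 5], [0.02, -0.03, 0.6, -0.02, 5]])

```text
clock: 19.23
position: [0.5785, -0.3414, 0.0804]
ee_rot: [0.001, 0.988, 0.157, 0.001]
contact_force: [-6.7, 4.3, 25.0]
width: 0.0156
gripper_force: 126.0
```

Emit:
play_rows(motion=[[0, 0, 0.05, 0, 5], [0, 0, 0.11, 0, 5], [0, 0, 0.11, 0, 5]])

```text
clock: 19.6
position: [0.5785, -0.3415, 0.0801]
ee_rot: [0.002, 0.988, 0.157, 0.001]
contact_force: [-11.7, 6.6, 43.6]
width: 0.0159
gripper_force: 128.9
```

Run:
```python
from h import *
go([.5788,-.3413,.0705],108.1)
```

```text
q6 end 41.4
shift [ 0.007 -0.003  0.241] turn -0.004   | now [ 0.5785 -0.3415  0.0801] phi -71.93 width 15.9 F [-11.7   6.6  43.6] clk 19.6
```

Blocked about 10 mm above the seat. Lifting slightly to look.

Emit:
play_rows(motion=[[0, 0, -0.4, 0, 5], [0, 0, -1.2, 0, 5], [0, 0, -1.2, 0, 5], [0, 0, -1.2, 0, 5], [0, 0, -1.2, 0, 5]])

```text
clock: 20.23
position: [0.5778, -0.3406, 0.1159]
ee_rot: [-0.001, 0.988, 0.157, -0.001]
contact_force: [-0.4, -0.2, -3.7]
width: 0.0159
gripper_force: 121.9
```

Run:
```python
from h import *
go([.5788,-.3413,.0705],108.1); P,M,s=tool(); print(M)
d=cam("side"); c=proj(d,[.579,-.3415,.08])[0]
x0,y0=int(c[0])-75,int(c[1])-75
a=cv2.resize(d["img"][y0:y0+150,x0:x0+140,::-1],(420,450),interpolation=cv2.INTER_CUBIC)
w=cam("wrist"); b=cv2.resize(w["img"][190:415,240:400,::-1],(320,450),interpolation=cv2.INTER_CUBIC)
cv2.imwrite("pics/x1.png",np.hstack([a,b])); print(x0,y0)
img=w["img"].astype(int); b=(np.ptp(img,axis=2)<22)&(img.max(2)<125)&(img.max(2)>35); m=np.zeros_like(b); m[180:245,280:356]=1
for c in blobs(b&m,200): q=plane(w,c,P[2]-.0284)-P; q=q@M; print("bar px",c.min(0),c.max(0),"tool", q.min(0),q.max(0))
```

```text
q6 end 41.4
shift [0.021 0.029 1.135] turn -0.006   | now [ 0.5778 -0.3406  0.1159] phi -71.96 width 15.9 F [-0.4 -0.2 -3.7] clk 20.23
[[ 0.95084147  0.30966464 -0.00288298]
 [ 0.30967131 -0.950841    0.00225179]
 [-0.00204395 -0.00303387 -0.99999331]]
335 273
```

View pics/x1.png

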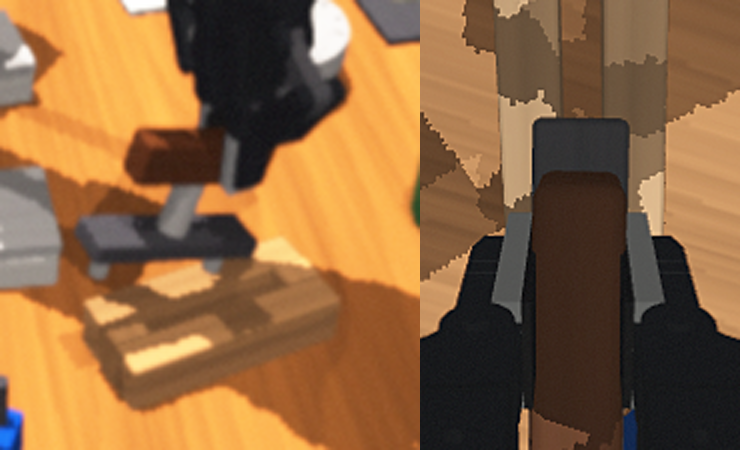

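The side view shows the stem leaning, so the spanner has shifted or pitched in the grip. Measuring that with depth.

Run:
```python
from h import *
P,M,s=tool(); d=cam("wrist"); W=(cloud(d)-P)@M
for r in range(240,420,8): print(r,(W[r,320]*1000).round(1),d["img"][r,320])
```

```text
240 [ -1.7   0.7 115.5] [102  69  44]
248 [ -7.8   0.7 114.9] [119  81  54]
256 [13.8  0.3 38.1] [46 45 48]
264 [ 9.9  0.3 36.4] [48 47 49]
272 [ 6.2  0.3 34.4] [50 49 51]
280 [ 23.    0.  -14.4] [48 31 23]
288 [ 22.    0.  -19.5] [61 38 26]
296 [ 19.1   0.  -20.3] [63 40 29]
304 [ 16.7   0.  -21.9] [63 43 30]
312 [ 13.5   0.  -22.3] [64 41 27]
320 [ 11.1   0.  -23.9] [63 42 31]
328 [  8.1   0.  -24.6] [63 42 30]
336 [  4.6   0.  -24.5] [60 39 27]
344 [  2.4   0.  -26.4] [61 38 28]
352 [ -0.9   0.  -26.7] [63 41 29]
360 [ -4.1   0.  -27.3] [62 40 27]
368 [ -7.    0.  -28.1] [60 37 23]
376 [ -9.8   0.  -29.2] [62 43 30]
384 [-11.7   0.  -31.4] [60 39 28]
392 [-16.    0.  -30.6] [58 38 26]
400 [-18.3   0.  -32.3] [61 38 30]
408 [-21.6   0.  -32.8] [113  72  50]
416 [-24.4   0.  -33.9] [59 37 27]
```

The spanner is pitched about 17° front-down and has slid about 16 mm along its handle. Plan: enter the front prong, rest the bar's front on the rack, then loosen the grip so it drops level. First, shift 38 mm forward.

Emit:
play_rows(motion=[[0.5, 0, 0, 0, 5], [0.93, 0.02, 0, 0, 5], [0.93, 0.02, 0, 0, 5], [0.93, 0.02, 0, 0, 5], [0.93, 0.02, 0, 0, 5]])

```text
clock: 21.0
position: [0.6138, -0.3305, 0.1181]
ee_rot: [-0.0, 0.988, 0.157, -0.0]
contact_force: [0.1, 0.4, -3.5]
width: 0.0162
gripper_force: 121.8
```

Run:
```python
from h import *
P,M,s=tool(); go([.6141,-.3296,.086],108.1)
d=cam("side"); c=proj(d,[.579,-.3415,.05])[0]; x0,y0=int(c[0])-75,int(c[1])-65
a=cv2.resize(d["img"][y0:y0+150,x0:x0+140,::-1],(420,450),interpolation=cv2.INTER_CUBIC)
w=cam("wrist"); b=cv2.resize(w["img"][190:415,240:400,::-1],(320,450),interpolation=cv2.INTER_CUBIC)
cv2.imwrite("pics/x2.png",np.hstack([a,b]))
B=(cloud(w)-P)@M
for r in (244,250,254,260,270): print(r,(B[r,320]*1000).round(1),w["img"][r,320])
# predicted pixels: bar front top, slot ends front/rear, rack corners
u=np.array([.951,.31,0]); v=np.array([.31,-.951,0]); R0=np.array([.578,-.3414,.03])
print("slot ends pred",proj(w,[R0+.044*u,R0+.044*u+.007*v,R0+.044*u-.007*v,R0+.065*u+.028*v,R0+.065*u-.028*v]).round(1))
```

```text
q6 end 43.7
shift [ 0.013 -0.018  0.801] turn -0.007   | now [ 0.6138 -0.3305  0.1181] phi -71.97 width 16.2 F [ 0.1  0.4 -3.5] clk 21.0
244 [ -5.4   0.7 117.1] [111  76  48]
250 [16.6  0.4 39.5] [40 42 43]
254 [14.9  0.4 37.9] [49 48 50]
260 [11.5  0.4 38. ] [49 49 50]
270 [ 6.6  0.4 35.9] [49 48 49]
slot ends pred [[318.1 240.4]
 [328.6 240.4]
 [307.6 240.4]
 [361.2 209.6]
 [274.9 209.6]]
```

View pics/x2.png

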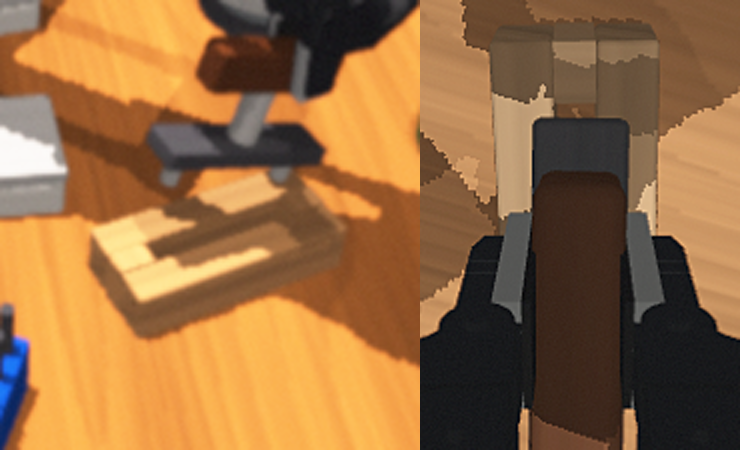

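The wrist crop puts the slot end at (575,103) and the rack's front edge at row 40, matching prediction. Lowering.

Emit:
play_rows(motion=[[0.01, -0.02, 0.2, 0, 5], [0.01, -0.02, 0.4, 0, 5], [0.01, -0.02, 0.6, 0, 5], [0.01, -0.02, 0.76, 0, 5], [0.01, -0.02, 0.76, 0, 5]])

```text
clock: 21.72
position: [0.6139, -0.3292, 0.0867]
ee_rot: [-0.001, 0.988, 0.157, -0.001]
contact_force: [-0.1, 0.4, -2.3]
width: 0.016
gripper_force: 121.8
```

Emit:
play_rows(motion=[[0, 0, 0, 0, 5], [0, 0, 0, 0, 5]])

```text
clock: 21.98
position: [0.6147, -0.3298, 0.0881]
ee_rot: [0.0, 0.988, 0.157, 0.0]
contact_force: [0.7, -0.3, -2.6]
width: 0.016
gripper_force: 121.8
```

Run:
```python
from h import *
P,M,s=tool(); go([.6141,-.3296,.083],108.1)
d=cam("side"); c=proj(d,[.579,-.3415,.05])[0]; x0,y0=int(c[0])-75,int(c[1])-65
a=cv2.resize(d["img"][y0:y0+150,x0:x0+140,::-1],(560,600),interpolation=cv2.INTER_CUBIC)
cv2.imwrite("pics/x3.png",a)
```

```text
q6 end 43.7
shift [-0.012 -0.008  0.128] turn -0.006   | now [ 0.6147 -0.3298  0.0881] phi -71.96 width 16.0 F [ 0.7 -0.3 -2.6] clk 21.98
```

View pics/x3.png

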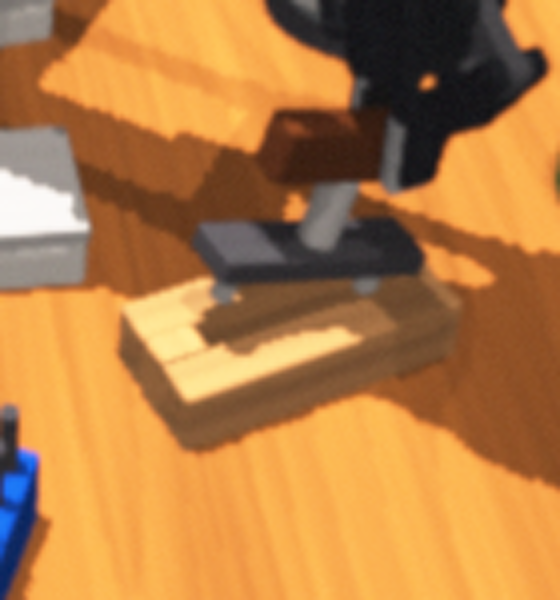

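Emit:
play_rows(motion=[[-0.01, 0, 0.07, 0, 5], [-0.01, 0, 0.13, 0, 5], [-0.01, 0, 0.13, 0, 5]])

```text
clock: 22.4
position: [0.6137, -0.3295, 0.0821]
ee_rot: [-0.0, 0.988, 0.157, -0.0]
contact_force: [-0.4, -0.8, -2.4]
width: 0.016
gripper_force: 121.8
```

Emit:
play_rows(motion=[[0, 0, 0.05, 0, 5], [0, 0, 0.07, 0, 5], [0, 0, 0.07, 0, 5]])

```text
clock: 22.78
position: [0.6141, -0.3298, 0.0812]
ee_rot: [0.0, 0.988, 0.157, 0.0]
contact_force: [-2.2, -0.1, 5.0]
width: 0.0156
gripper_force: 123.1
```

Contact came at the predicted height, with the bar's front on the rack. Loosening so it drops level.

Emit:
play_rows(motion=[[0, 0, 0, 0, 22], [0, 0, 0, 0, 26], [0, 0, 0, 0, 26], [0, 0, 0, 0, 28], [0, 0, 0, 0, 28]])

```text
clock: 23.4
position: [0.614, -0.3297, 0.0795]
ee_rot: [-0.0, 0.988, 0.157, -0.0]
contact_force: [-0.6, 0.1, -0.7]
width: 0.0279
gripper_force: 0.0
```

Run:
```python
from h import *
P,M,s=tool(); go([.6141,-.3296,.083],108.1)
w=cam("wrist"); W=cloud(w)
d=cam("side"); c=proj(d,[.579,-.3415,.05])[0]; x0,y0=int(c[0])-75,int(c[1])-65
a=cv2.resize(d["img"][y0:y0+150,x0:x0+140,::-1],(420,450),interpolation=cv2.INTER_CUBIC)
b=cv2.resize(w["img"][190:415,240:400,::-1],(320,450),interpolation=cv2.INTER_CUBIC)
cv2.imwrite("pics/x4.png",np.hstack([a,b]))
for r in range(250,420,12): print(r,(W[r,320]*1000).round(1),w["img"][r,320])
```

```text
q6 end 43.7
shift [ 0.003 -0.001 -0.086] turn -0.006   | now [ 0.614  -0.3297  0.0795] phi -71.96 width 27.9 F [-0.6  0.1 -0.7] clk 23.4
250 [ 627.  -325.8   31. ] [122  98  72]
262 [ 624.6 -326.5   43.1] [49 48 48]
274 [ 617.7 -328.8   42.2] [49 48 49]
286 [ 611.  -331.    42.3] [48 47 48]
298 [ 603.9 -333.3   41.6] [47 49 48]
310 [ 616.6 -329.    80.2] [49 34 25]
322 [ 616.7 -328.9   90.8] [51 32 21]
334 [ 616.7 -328.9   99.8] [60 39 27]
346 [ 612.  -330.4  100.6] [62 40 28]
358 [ 606.4 -332.2  100. ] [62 39 26]
370 [ 601.2 -333.9  100.3] [63 42 29]
382 [ 595.9 -335.7  100.7] [125  81  55]
394 [ 589.9 -337.6  100.3] [140  91  65]
406 [ 689.7 -304.4  222.9] [81 51 36]
418 [ 579.  -341.2  101.5] [80 50 33]
```

View pics/x4.png

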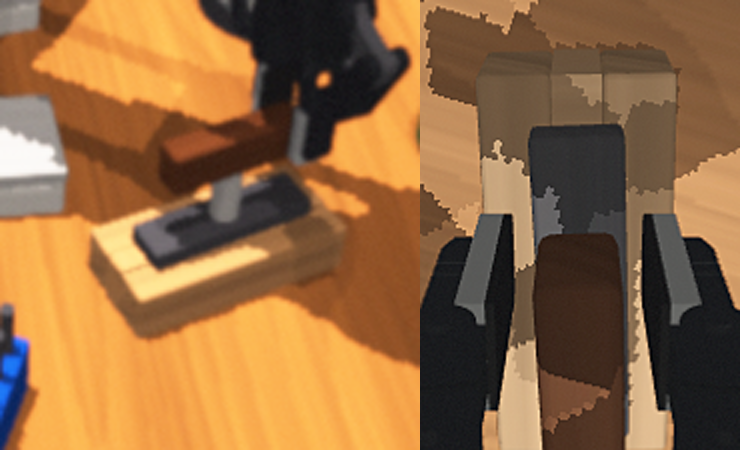

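The spanner is seated, level: handle top at z = 0.100, bar top at 0.042. Lifting off and measuring the first tin (449,-258) from the wrist.

Emit:
play_rows(motion=[[0, 0, 0, 0, 50], [0, 0, -0.5, 0, 50], [0, 0, -2, 0, 60], [0, 0, -3.5, 0, 70], [0, 0, -5, 0, 80]])

```text
clock: 24.12
position: [0.6138, -0.3296, 0.2817]
ee_rot: [0.0, 0.988, 0.157, 0.0]
contact_force: [0.1, -0.7, 0.7]
width: 0.0797
gripper_force: 0.0
```

```bash
cat >> h.py <<'E'
def tins(d,zlo=.018,zhi=.044,amin=300):
    "grey tins by their cloud between two heights: rect in mm"
    W=cloud(d); S=d["hsv"][...,1]; m=(S<70)&(W[...,2]>zlo)&(W[...,2]<zhi)
    m=cv2.morphologyEx(m.astype(np.uint8),cv2.MORPH_OPEN,np.ones((5,5)))
    n,l,st,_=cv2.connectedComponentsWithStats(m)
    for k in range(1,n):
        if st[k,4]>amin: print("px",st[k,:2]+st[k,2:4]//2,"area",st[k,4],rect(W[l==k]),"z",np.median(W[l==k][:,2]).round(4))
def pad(d,z=.008):
    img=d["img"].astype(int); b=(img.max(2)<75)
    for c in blobs(b,800):
        r=rect(plane(d,c,z)); 
        if abs(r[2]-102)<12 and abs(r[3]-70)<10: print("pad",r)
E
python3 - <<'E'
from h import *
d=cam("top"); W=cloud(d); img=d["img"].astype(int); tins(d)
b=(img[...,2]>img[...,0]*1.8)&(img[...,2]>60); 
for c in blobs(b,100): print("blue",c.mean(0).round(),rect(plane(d,c,.035)))
w=cam("wrist"); tins(w)
go([.42,-.258,.28],90)
E
```

```text
px [ 91 186] area 1306 [619.  662.8 104.3 102.4  22.3] z 0.0304
px [223 200] area 929 [588.2 305.4 100.5  70.7 -34.9] z 0.0342
px [584 197] area 339 [ 619.4 -654.7  104.    29.   -61. ] z 0.0283
px [298 249] area 691 [458.5 103.1  99.6  54.8 -25. ] z 0.0335
px [375 251] area 692 [455.8 -94.9  98.6  67.3  11.6] z 0.0332
px [232 258] area 1024 [433.8 274.7 100.4  70.3 -22.9] z 0.0339
blue [461. 361.] [ 182.4 -314.1  100.4   67.4  -69.7]
blue [241. 327.] [258.1 241.9  99.   66.  -82.9]
blue [179. 318.] [276.9 401.9  98.7  66.5  78.6]
blue [500. 270.] [ 416.4 -414.4   81.9   56.9  -24.6]
px [ 90 267] area 4882 [456.1 -97.6 100.9  69.5  11.1] z 0.0345
px [565 279] area 2076 [ 620.  -658.5  101.3   30.9  -61.1] z 0.0306
px [226 308] area 3127 [ 452.3 -262.   100.1   68.1    1.2] z 0.0347
q6 end 58.4
shift [-4.111 -3.273  0.142] turn 1.804   | now [ 0.6168 -0.3315  0.289 ] phi -71.96 width 80.2 F [-0.3  0.4  1.1] clk 24.23
```

Run:
```python
from h import *
go([.4523,-.262,.10],90.7)
```

```text
q6 end 59.2
shift [-3.419 -2.985  4.653] turn 1.734   | now [ 0.6168 -0.3315  0.289 ] phi -71.96 width 80.2 F [-0.3  0.4  1.1] clk 24.23
```

Emit:
play_rows(motion=[[-1.2, -1, 0, 1, 85], [-2.3, -2, 0, 1.73, 85], [-3.42, -2.98, 0.5, 1.73, 85], [-3.42, -2.98, 2, 1.73, 85], [-3.42, -2.98, 3.5, 1.73, 85]])

```text
clock: 24.85
position: [0.4467, -0.2587, 0.1394]
ee_rot: [0.001, 1.0, 0.006, 0.002]
contact_force: [0.5, -0.9, -0.3]
width: 0.0848
gripper_force: 0.0
```

Emit:
play_rows(motion=[[0, 0, 0.6, 0, 85], [0, 0, 1.1, 0, 85], [0, 0, 1.1, 0, 85], [0, 0, 1.1, 0, 85]])

```text
clock: 25.35
position: [0.4474, -0.259, 0.0963]
ee_rot: [0.0, 1.0, 0.006, 0.0]
contact_force: [0.3, -0.2, -0.1]
width: 0.0852
gripper_force: 0.0
```

Run:
```python
from h import *
go([.4523,-.262,.006],90.7)
w=cam("wrist"); tins(w)
```

```text
q6 end 59.2
shift [0.118 0.075 2.257] turn 0.004   | now [ 0.4474 -0.259   0.0963] phi -89.26 width 85.2 F [ 0.3 -0.2 -0.1] clk 25.35
px [495  63] area 4437 [ 561.5 -347.3   65.9   26.    21. ] z 0.0425
px [ 71 240] area 17444 [455.7 -97.8  99.9  69.5  10.7] z 0.0346
px [325 250] area 17575 [ 451.5 -262.1  100.5   68.     1.3] z 0.0347
```

Emit:
play_rows(motion=[[0.1, 0.08, 0.6, -0.05, 85], [0.1, 0.08, 1.2, -0.05, 85], [0.1, 0.08, 1.8, -0.05, 85], [0.1, 0.08, 2.25, -0.05, 85], [0.1, 0.08, 2.25, -0.05, 85]])

```text
clock: 26.02
position: [0.4509, -0.2617, 0.0055]
ee_rot: [-0.0, 1.0, 0.011, -0.0]
contact_force: [0.3, -1.1, -0.3]
width: 0.0849
gripper_force: 0.0
```

Emit:
play_rows(motion=[[0, 0, 0, 0, 75], [0, 0, 0, 0, 65], [0, 0, 0, 0, 60], [0, 0, 0, 0, 60], [0, 0, 0, 0, 60]], newtons=50)

```text
clock: 26.65
position: [0.4521, -0.2627, 0.0072]
ee_rot: [0.001, 1.0, 0.011, 0.001]
contact_force: [-0.8, 0.4, 6.4]
width: 0.0669
gripper_force: 57.8
```

Emit:
play_rows(motion=[[0, 0, -0.2, 0, 60], [0, 0, -1, 0, 60], [0, 0, -2.4, 0, 60], [0, 0, -3.8, 0, 60], [0, 0, -5, 0, 60]], newtons=60)

```text
clock: 27.28
position: [0.4507, -0.2615, 0.2079]
ee_rot: [0.0, 1.0, 0.011, 0.0]
contact_force: [0.9, -1.1, -3.7]
width: 0.0667
gripper_force: 69.6
```

Run:
```python
from h import *
go([.60,.065,.25],9.9)
w=cam("wrist"); tins(w,.15,.35,2000)
```

```text
q6 end -3.7
shift [ 3.908 -8.08  -1.053] turn -9.866   | now [ 0.4507 -0.2615  0.2079] phi -88.76 width 66.7 F [ 0.9 -1.1 -3.7] clk 27.27
px [317 342] area 84697 [ 453.9 -260.6  111.8  110.9   44.4] z 0.2421
```

Run:
```python
from h import *
go([.66,-.03,.28],9.9)
```

```text
q6 end -12.5
shift [ 5.302 -5.716 -1.633] turn -9.865   | now [ 0.4536 -0.2637  0.2144] phi -88.75 width 66.5 F [ 1.6 -0.9  1.3] clk 27.32
```

Emit:
play_rows(motion=[[5.3, -5.7, -1.7, 0, 60], [5.3, -5.7, -1.7, 0, 60], [5.3, -5.7, -1.7, 0, 60], [5.3, -5.7, -1.7, 0, 60], [5.3, -5.7, -1.7, 0, 60]])

```text
clock: 27.95
position: [0.6545, -0.0322, 0.2722]
ee_rot: [0.0, 1.0, 0.011, -0.001]
contact_force: [0.1, -0.6, -3.8]
width: 0.0664
gripper_force: 69.6
```

Emit:
play_rows(motion=[[0, 0, 0, -5, 60], [0, 0, 0, -5, 60], [0, 0, 0, -5, 60], [0, 0, 0, -5, 60], [0, 0, 0, -5, 60]])

```text
clock: 28.58
position: [0.6533, -0.0336, 0.2714]
ee_rot: [-0.001, 0.901, 0.434, -0.001]
contact_force: [-0.2, -0.4, -3.0]
width: 0.0664
gripper_force: 69.6
```

Emit:
play_rows(motion=[[0, 0, 0, -4.87, 60], [0, 0, 0, -4.87, 60], [0, 0, 0, -4.87, 60], [0, 0, 0, -4.87, 60], [0, 0, 0, -4.87, 60]])

```text
clock: 29.2
position: [0.6533, -0.0337, 0.2715]
ee_rot: [-0.001, 0.642, 0.767, -0.001]
contact_force: [0.5, 0.2, -3.7]
width: 0.0669
gripper_force: 69.6
```

Run:
```python
from h import *
w=cam("wrist"); pad(w); print(proj(w,[.644,.066,.008]))
go([.644,.066,.10],9.9)
```

```text
pad [644.4  64.3 101.8  69.6 -80.2]
[[326.67838662 106.20545338]]
q6 end -4.0
shift [2.489 0.224 4.288] turn 0.035   | now [ 0.6533 -0.0336  0.2715] phi 10.25 width 66.4 F [ 0.6 -0.1 -4. ] clk 29.25
```

Run:
```python
from h import *
go([.6444,.0644,.0145],9.8)
```

```text
q6 end -4.1
shift [2.446 0.231 6.426] turn 0.045   | now [ 0.6533 -0.0336  0.2715] phi 10.25 width 66.4 F [ 0.6 -0.1 -4. ] clk 29.25
```

Emit:
play_rows(motion=[[1.3, 0.1, 0, 0.04, 60], [2.45, 0.23, 1, 0.04, 60], [2.45, 0.23, 2.5, 0.04, 60], [2.45, 0.23, 4, 0.04, 60], [2.45, 0.23, 5.2, 0.04, 60]])

```text
clock: 29.88
position: [0.6444, 0.0647, 0.0615]
ee_rot: [-0.001, 0.646, 0.763, -0.001]
contact_force: [0.4, -1.0, -3.6]
width: 0.0666
gripper_force: 69.5
```

Emit:
play_rows(motion=[[0, 0, 0.3, 0, 60], [0, 0, 0.6, 0, 60], [0, 0, 0.6, 0, 60], [0, 0, 0.6, 0, 60], [0, 0, 0.6, 0, 60]])

```text
clock: 30.5
position: [0.6472, 0.0642, 0.0419]
ee_rot: [0.001, 0.646, 0.763, 0.001]
contact_force: [0.9, -0.3, -4.2]
width: 0.0666
gripper_force: 69.6
```

Run:
```python
from h import *
go([.6444,.0644,.0145],9.8)
```

```text
q6 end -4.1
shift [ 0.015 -0.07   0.685] turn -0.026   | now [0.6472 0.0642 0.0419] phi 9.53 width 66.6 F [ 0.9 -0.3 -4.2] clk 30.5
```

Emit:
play_rows(motion=[[0, -0.04, 0.15, -0.02, 60], [0, -0.04, 0.3, -0.02, 60], [0, -0.04, 0.45, -0.02, 60], [0, -0.04, 0.45, -0.02, 60], [0, -0.04, 0.45, -0.02, 60]])

```text
clock: 31.12
position: [0.6447, 0.064, 0.0223]
ee_rot: [-0.0, 0.645, 0.765, 0.0]
contact_force: [0.7, 0.2, -3.2]
width: 0.0665
gripper_force: 69.7
```

Emit:
play_rows(motion=[[0, 0, 0, 0, 60], [0, 0, 0, 0, 60], [0, 0, 0, 0, 60]])

```text
clock: 31.5
position: [0.6447, 0.064, 0.0225]
ee_rot: [0.0, 0.645, 0.765, 0.0]
contact_force: [-0.4, -0.2, -3.4]
width: 0.0667
gripper_force: 69.7
```

Run:
```python
from h import *
go([.6444,.0644,.0145],9.8)
```

```text
q6 end -4.1
shift [ 0.01  -0.006  0.2  ] turn -0.006   | now [0.6447 0.064  0.0225] phi 9.74 width 66.7 F [-0.4 -0.2 -3.4] clk 31.5
```

Emit:
play_rows(motion=[[0.01, -0.01, 0.1, 0, 60], [0.01, -0.01, 0.2, 0, 60], [0.01, -0.01, 0.22, 0, 60], [0.01, -0.01, 0.22, 0, 60]])

```text
clock: 32.0
position: [0.6441, 0.0644, 0.0154]
ee_rot: [0.0, 0.645, 0.765, 0.0]
contact_force: [-4.5, -0.4, 8.1]
width: 0.0665
gripper_force: 71.1
```

Emit:
play_rows(motion=[[0, 0, 0, 0, 72], [0, 0, 0, 0, 80], [0, 0, 0, 0, 85], [0, 0, 0, 0, 85]])

```text
clock: 32.5
position: [0.6442, 0.0643, 0.0134]
ee_rot: [-0.0, 0.645, 0.765, -0.0]
contact_force: [0.6, -0.4, 0.0]
width: 0.0846
gripper_force: 0.0
```

Emit:
play_rows(motion=[[0, 0, -0.6, 0, 85], [0, 0, -2, 0, 85], [0, 0, -3.5, 0, 85], [0, 0, -5, 0, 85], [0, 0, -6.5, 0, 85]])

```text
clock: 33.12
position: [0.6439, 0.0643, 0.2756]
ee_rot: [0.0, 0.645, 0.765, 0.0]
contact_force: [0.0, 0.6, -0.8]
width: 0.0853
gripper_force: 0.0
```

Run:
```python
from h import *
w=cam("wrist"); tins(w,.025,.055)
d=cam("top"); tins(d)
go([.4556,-.0976,.25],101)
```

```text
px [550  51] area 694 [840.8 248.8  54.8  19.3 -58.6] z 0.0363
px [146 142] area 6567 [456.5  95.4 101.6  68.6 -25. ] z 0.0347
px [470 230] area 1568 [834.4  59.7 170.8 103.2 -83.9] z 0.0288
px [319 203] area 6007 [644.4  64.9  99.5  68.2 -80.2] z 0.0427
px [140 307] area 4297 [455.5 -97.  101.3  68.3  11.5] z 0.0347
px [320 341] area 5796 [ 674.3 -102.1  105.6  103.8  -82.9] z 0.0468
px [ 92 187] area 1344 [618.2 661.4 103.6 101.5  22.4] z 0.0302
px [223 200] area 975 [587.4 305.1  99.7  71.2 -34.8] z 0.0338
px [584 197] area 349 [ 619.2 -654.6  100.5   29.   -61.4] z 0.028
px [375 253] area 1007 [454.8 -95.3 100.9  67.7  11.2] z 0.0328
px [232 258] area 967 [433.6 274.4  99.2  69.3 -22.8] z 0.0339
q6 end 66.9
shift [-3.176 -5.432  0.73 ] turn 8.875   | now [0.6477 0.0644 0.2822] phi 9.75 width 85.0 F [ 0.3 -0.4  0.8] clk 33.23
```

Emit:
play_rows(motion=[[-3.18, -5.32, 0, 5, 85], [-3.18, -5.32, 0, 5, 85], [-3.18, -5.32, 0, 5, 85], [-3.18, -5.32, 0, 5, 85], [-3.18, -5.32, 0, 5, 85]])

```text
clock: 33.85
position: [0.4525, -0.099, 0.2734]
ee_rot: [0.0, 0.909, 0.416, -0.001]
contact_force: [0.9, 0.7, -0.2]
width: 0.0851
gripper_force: 0.0
```

Emit:
play_rows(motion=[[0, 0, 1, 3.87, 85], [0, 0, 2, 3.87, 85], [0, 0, 3, 3.87, 85], [0, 0, 4.2, 3.87, 85], [0, 0, 4.2, 3.87, 85]])

```text
clock: 34.48
position: [0.4527, -0.0958, 0.1026]
ee_rot: [-0.002, 0.995, 0.097, -0.004]
contact_force: [0.4, -0.8, 1.1]
width: 0.0846
gripper_force: 0.0
```

Emit:
play_rows(motion=[[0, 0, 0, 0, 85], [0, 0, 0, 0, 85], [0, 0, 0, 0, 85]])

```text
clock: 34.85
position: [0.457, -0.0974, 0.107]
ee_rot: [0.001, 0.995, 0.096, 0.001]
contact_force: [0.2, -0.1, -0.1]
width: 0.0846
gripper_force: 0.0
```

Run:
```python
from h import *
w=cam("wrist"); tins(w)
go([.456,-.0973,.006],101.2)
```

```text
px [ 53 195] area 13024 [456.4  93.8 101.2  67.3 -24.5] z 0.0345
px [319 254] area 15919 [455.7 -97.3 100.1  68.   11.2] z 0.0347
q6 end 66.8
shift [-0.023 -0.006  2.518] turn -0.013   | now [ 0.4567 -0.0973  0.1067] phi -78.94 width 85.0 F [ 0.  -0.2  0.1] clk 34.9
```

Emit:
play_rows(motion=[[-0.02, 0, 0.6, 0, 85], [-0.02, 0, 1.2, 0, 85], [-0.02, 0, 1.9, 0, 85], [-0.02, 0, 2.51, 0, 85], [-0.02, 0, 2.51, 0, 85]])

```text
clock: 35.52
position: [0.4541, -0.0968, 0.0043]
ee_rot: [-0.001, 0.995, 0.096, -0.001]
contact_force: [0.3, -0.0, 0.5]
width: 0.085
gripper_force: 0.0
```

Emit:
play_rows(motion=[[0, 0, 0, 0, 75], [0, 0, 0, 0, 65], [0, 0, 0, 0, 60], [0, 0, 0, 0, 60], [0, 0, 0, 0, 60]], newtons=50)

```text
clock: 36.15
position: [0.4563, -0.0976, 0.0066]
ee_rot: [0.001, 0.995, 0.096, 0.001]
contact_force: [0.1, -0.5, 6.7]
width: 0.067
gripper_force: 57.2
```

Emit:
play_rows(motion=[[0, 0, -0.2, 0, 60], [0, 0, -1, 0, 60], [0, 0, -2.4, 0, 60], [0, 0, -3.8, 0, 60], [0, 0, -5, 0, 60]], newtons=60)

```text
clock: 36.78
position: [0.4548, -0.097, 0.2076]
ee_rot: [0.0, 0.995, 0.096, 0.001]
contact_force: [1.5, -0.6, -3.5]
width: 0.0667
gripper_force: 69.2
```

Emit:
play_rows(motion=[[5.41, -3.05, 0, -5, 60], [5.41, -3.05, 0, -5, 60], [5.41, -3.05, 0, -5, 60], [5.41, -3.05, 0, -5, 60], [5.41, -3.05, 0, -5, 60]])

```text
clock: 37.4
position: [0.6468, 0.0675, 0.2039]
ee_rot: [-0.001, 0.859, 0.511, 0.001]
contact_force: [-1.0, -1.2, -3.1]
width: 0.0665
gripper_force: 69.2
```

Emit:
play_rows(motion=[[0, 0, 0, -3.86, 60], [0, 0, 0.5, -3.86, 60], [0, 0, 1.5, -3.86, 60], [0, 0, 2.7, -3.86, 60], [0, 0, 3.0, -3.86, 60]])

```text
clock: 38.02
position: [0.6409, 0.0641, 0.0818]
ee_rot: [-0.003, 0.646, 0.764, -0.003]
contact_force: [0.1, 0.2, -2.7]
width: 0.0666
gripper_force: 69.1
```

Emit:
play_rows(motion=[[0, 0, 0, 0, 60], [0, 0, 0, 0, 60], [0, 0, 0, 0, 60]])

```text
clock: 38.4
position: [0.6455, 0.064, 0.0872]
ee_rot: [0.001, 0.645, 0.764, 0.001]
contact_force: [-0.5, -0.8, -3.2]
width: 0.067
gripper_force: 69.1
```

Run:
```python
from h import *
go([.6444,.0644,.0485],9.8)
```

```text
q6 end -4.1
shift [ 0.015 -0.029  0.968] turn -0.018   | now [0.6455 0.064  0.0872] phi 9.61 width 67.0 F [-0.5 -0.8 -3.2] clk 38.4
```

Emit:
play_rows(motion=[[0.01, -0.03, 0.3, -0.02, 60], [0.01, -0.03, 0.55, -0.02, 60], [0.01, -0.03, 0.75, -0.02, 60], [0.01, -0.03, 0.75, -0.02, 60], [0.01, -0.03, 0.75, -0.02, 60]])

```text
clock: 39.02
position: [0.6432, 0.0642, 0.0552]
ee_rot: [0.0, 0.644, 0.765, 0.0]
contact_force: [-0.0, 0.6, -2.3]
width: 0.0668
gripper_force: 69.3
```

Emit:
play_rows(motion=[[0, 0, 0, 0, 60], [0, 0, 0, 0, 60], [0, 0, 0, 0, 60]])

```text
clock: 39.4
position: [0.6431, 0.0642, 0.0554]
ee_rot: [0.0, 0.644, 0.765, 0.0]
contact_force: [-0.6, 0.0, -3.0]
width: 0.0667
gripper_force: 69.3
```

Run:
```python
from h import *
go([.6444,.0644,.0485],9.8)
```

```text
q6 end -4.1
shift [-0.002  0.033  0.173] turn 0.004   | now [0.6431 0.0642 0.0554] phi 9.84 width 66.7 F [-0.6  0.  -3. ] clk 39.4
```

Emit:
play_rows(motion=[[0, 0.03, 0, 0, 60], [0, 0.03, 0.1, 0, 60], [0, 0.03, 0.19, 0, 60], [0, 0.03, 0.19, 0, 60], [0, 0.03, 0.19, 0, 60]])

```text
clock: 40.02
position: [0.6442, 0.0644, 0.0487]
ee_rot: [0.0, 0.644, 0.765, 0.0]
contact_force: [-2.8, -1.1, 5.4]
width: 0.0669
gripper_force: 70.1
```

Emit:
play_rows(motion=[[0, 0, 0, 0, 72], [0, 0, 0, 0, 80], [0, 0, 0, 0, 85], [0, 0, 0, 0, 85]])

```text
clock: 40.52
position: [0.6442, 0.0644, 0.0474]
ee_rot: [-0.0, 0.644, 0.765, -0.0]
contact_force: [-0.2, 0.2, 0.6]
width: 0.0847
gripper_force: 0.0
```

Emit:
play_rows(motion=[[0, 0, -0.6, 0, 85], [0, 0, -2, 0, 85], [0, 0, -3.5, 0, 85], [0, 0, -5, 0, 85], [0, 0, -5.6, 0, 85]])

```text
clock: 41.15
position: [0.6456, 0.0644, 0.2765]
ee_rot: [0.003, 0.644, 0.765, 0.002]
contact_force: [-0.0, 0.0, -1.3]
width: 0.0855
gripper_force: 0.0
```

Emit:
play_rows(motion=[[0, 0, 0, 0, 85], [0, 0, 0, 0, 85], [0, 0, 0, 0, 85], [0, 0, 0, 0, 85]])

```text
clock: 41.65
position: [0.6436, 0.0644, 0.27]
ee_rot: [-0.001, 0.644, 0.765, -0.001]
contact_force: [-0.1, 0.3, -0.1]
width: 0.085
gripper_force: 0.0
```

Run:
```python
from h import *
w=cam("wrist"); tins(w,.025,.045); tins(w,.06,.09)
d=cam("top"); tins(d)
go([.4565,.095,.25],65)
```

```text
px [286   9] area 332 [582.2 240.8  28.2  13.8   9.9] z 0.0343
px [555  51] area 673 [841.6 249.4  54.7  19.5 -59.9] z 0.035
px [145 142] area 6730 [456.9  95.5 101.   68.6 -25.1] z 0.0348
px [495 221] area 1338 [837.3  70.9 150.2 110.1 -84.8] z 0.0287
px [461 297] area 446 [828.  -18.2  75.1  20.1   1.7] z 0.0288
px [320 212] area 7387 [644.6  64.  100.6  68.  -80.1] z 0.0767
px [ 92 186] area 1332 [618.5 662.3 104.2 101.3 -67.7] z 0.0307
px [584 197] area 350 [ 619.5 -654.9   99.3   29.1  -61.4] z 0.0284
px [227 209] area 949 [561.6 292.4  99.7  69.8 -34.4] z 0.0339
px [231 258] area 996 [433.5 274.3 100.   70.1 -22.4] z 0.0338
q6 end -53.2
shift [ 1.554 -4.485  0.524] turn -5.516   | now [0.6439 0.0644 0.2707] phi 9.84 width 85.2 F [ 0.5 -0.6 -0.2] clk 41.75
```

Emit:
play_rows(motion=[[1.56, -4.48, 0, -5, 85], [1.56, -4.48, 0, -5, 85], [1.56, -4.48, 0, -5, 85], [1.56, -4.48, 0, -5, 85], [1.56, -4.48, 0, -5, 85]])

```text
clock: 42.38
position: [0.4558, 0.0955, 0.272]
ee_rot: [0.001, 0.258, 0.966, 0.0]
contact_force: [0.7, -0.1, -0.5]
width: 0.0849
gripper_force: 0.0
```

Emit:
play_rows(motion=[[0, 0, 1, -0.5, 85], [0, 0, 2, -0.5, 85], [0, 0, 3, -0.5, 85], [0, 0, 3.8, -0.5, 85], [0, 0, 4.1, -0.5, 85]])

```text
clock: 43.0
position: [0.4556, 0.0952, 0.1059]
ee_rot: [-0.002, 0.218, 0.976, -0.0]
contact_force: [-0.3, 0.5, 0.5]
width: 0.0852
gripper_force: 0.0
```

Emit:
play_rows(motion=[[0, 0, 0, 0, 85], [0, 0, 0, 0, 85], [0, 0, 0, 0, 85], [0, 0, 0, 0, 85], [0, 0, 0, 0, 85]])

```text
clock: 43.62
position: [0.4571, 0.0953, 0.108]
ee_rot: [0.0, 0.218, 0.976, 0.0]
contact_force: [-0.2, 1.2, 0.1]
width: 0.0847
gripper_force: 0.0
```

Run:
```python
from h import *
w=cam("wrist"); tins(w)
go([.4568,.0954,.006],64.9)
```

```text
px [572  93] area 22479 [433.8 271.7 100.   69.9 -22.1] z 0.0346
px [316 249] area 15890 [456.1  95.3 100.2  68.1 -24.7] z 0.0347
px [602 265] area 7644 [556.4 281.5 100.2  51.3 -33.8] z 0.0343
px [400 420] area 1101 [608.8  96.7  42.   21.2  64.5] z 0.0299
q6 end -53.1
shift [ 8.000e-03 -1.000e-03  2.546e+00] turn -0.006   | now [0.457  0.0953 0.1078] phi 64.84 width 84.9 F [ 0.4 -0.4  0.2] clk 43.67
```

Emit:
play_rows(motion=[[0.02, -0.01, 0.6, 0, 85], [0.02, -0.01, 1.2, 0, 85], [0.02, -0.01, 1.9, 0, 85], [0.02, -0.01, 2.54, 0, 85], [0.02, -0.01, 2.54, 0, 85]])

```text
clock: 44.3
position: [0.4544, 0.0952, 0.0046]
ee_rot: [-0.002, 0.218, 0.976, -0.001]
contact_force: [-0.6, -0.3, 0.5]
width: 0.0851
gripper_force: 0.0
```

Emit:
play_rows(motion=[[0, 0, 0, 0, 75], [0, 0, 0, 0, 65], [0, 0, 0, 0, 60], [0, 0, 0, 0, 60], [0, 0, 0, 0, 60]], newtons=50)

```text
clock: 44.92
position: [0.457, 0.0953, 0.0073]
ee_rot: [0.001, 0.218, 0.976, 0.0]
contact_force: [-0.8, -0.1, 6.9]
width: 0.0671
gripper_force: 57.7
```

Emit:
play_rows(motion=[[0, 0, -0.2, 0, 60], [0, 0, -1, 0, 60], [0, 0, -2.4, 0, 60], [0, 0, -3.8, 0, 60], [0, 0, -5, 0, 60]], newtons=60)

```text
clock: 45.55
position: [0.4556, 0.0953, 0.2082]
ee_rot: [0.001, 0.218, 0.976, 0.0]
contact_force: [0.8, 0.9, -3.1]
width: 0.0667
gripper_force: 69.6
```

Emit:
play_rows(motion=[[-4.58, 1.3, 0, 5, 60], [-4.58, 1.3, 0, 5, 60], [-4.58, 1.3, 0, 5, 60], [-4.58, 1.3, 0, 5, 60], [-4.58, 1.3, 0, 5, 60]])

```text
clock: 46.18
position: [0.644, 0.0641, 0.2045]
ee_rot: [-0.001, 0.612, 0.791, -0.001]
contact_force: [0.6, 0.5, -3.2]
width: 0.0662
gripper_force: 69.7
```

Emit:
play_rows(motion=[[0, 0, 0, 0.5, 60], [0, 0, 0.7, 0.5, 60], [0, 0, 1.6, 0.5, 60], [0, 0, 2.3, 0.5, 60], [0, 0, 2.6, 0.5, 60]])

```text
clock: 46.8
position: [0.6421, 0.0645, 0.0997]
ee_rot: [-0.002, 0.644, 0.765, -0.001]
contact_force: [0.3, -0.4, -2.8]
width: 0.0665
gripper_force: 69.5
```

Emit:
play_rows(motion=[[0, 0, 0, 0, 60], [0, 0, 0, 0, 60], [0, 0, 0, 0, 60], [0, 0, 0, 0, 60], [0, 0, 0, 0, 60]])

```text
clock: 47.42
position: [0.6441, 0.0644, 0.1024]
ee_rot: [0.0, 0.644, 0.765, 0.0]
contact_force: [-0.5, 0.7, -2.9]
width: 0.0672
gripper_force: 69.5
```

Run:
```python
from h import *
go([.6444,.0644,.0825],9.8)
```

```text
q6 end -4.1
shift [-0.002  0.007  0.498] turn 0.004   | now [0.6441 0.0644 0.1024] phi 9.84 width 67.2 F [-0.5  0.7 -2.9] clk 47.42
```

Emit:
play_rows(motion=[[0, 0.01, 0.15, 0, 60], [0, 0.01, 0.3, 0, 60], [0, 0.01, 0.42, 0, 60], [0, 0.01, 0.5, 0, 60], [0, 0.01, 0.5, 0, 60]])

```text
clock: 48.05
position: [0.644, 0.0645, 0.0834]
ee_rot: [0.0, 0.644, 0.765, -0.0]
contact_force: [-3.9, -0.1, 5.6]
width: 0.067
gripper_force: 70.6
```

Emit:
play_rows(motion=[[0, 0, 0, 0, 60], [0, 0, 0, 0, 72], [0, 0, 0, 0, 80], [0, 0, 0, 0, 85], [0, 0, 0, 0, 85]])

```text
clock: 48.68
position: [0.6444, 0.0645, 0.0819]
ee_rot: [-0.0, 0.644, 0.765, 0.0]
contact_force: [-0.9, 0.1, 0.3]
width: 0.0849
gripper_force: 0.0
```

Emit:
play_rows(motion=[[0, 0, -0.6, 0, 85], [0, 0, -2, 0, 85], [0, 0, -3.5, 0, 85], [0, 0, -4.7, 0, 85], [0, 0, -5, 0, 85]])

```text
clock: 49.3
position: [0.6459, 0.0645, 0.2863]
ee_rot: [0.003, 0.644, 0.765, 0.002]
contact_force: [-0.3, -0.6, -0.6]
width: 0.0846
gripper_force: 0.0
```

Emit:
play_rows(motion=[[0, 0, 0, 0, 85], [0, 0, 0, 0, 85], [0, 0, 0, 0, 85], [0, 0, 0, 0, 85], [0, 0, 0, 0, 85]])

```text
clock: 49.92
position: [0.6442, 0.0645, 0.2814]
ee_rot: [-0.0, 0.644, 0.765, -0.0]
contact_force: [1.0, 1.0, -0.8]
width: 0.0847
gripper_force: 0.0
```

Run:
```python
from h import *
w=cam("wrist"); tins(w,.095,.125)
d=cam("top"); tins(d)
go([.434,.272,.25],67.7)
```

```text
px [319 215] area 8325 [644.1  65.9 100.2  68.2 -79.9] z 0.1107
px [ 93 187] area 1323 [619.6 661.8 104.7 103.6  21.4] z 0.0305
px [584 196] area 348 [ 620.5 -656.7  100.4   29.1  -61.2] z 0.0282
px [226 209] area 934 [561.7 292.5  99.7  69.8 -34.8] z 0.0339
px [232 258] area 1001 [433.8 274.1 100.2  69.6 -22.4] z 0.0335
q6 end -35.6
shift [ 6.01  -4.294  0.797] turn -5.786   | now [0.6443 0.0645 0.2818] phi 9.84 width 85.1 F [0.2 0.2 0.8] clk 50.02
```

Emit:
play_rows(motion=[[6.0, -4.3, 0, -5, 85], [6.0, -4.3, 0, -5, 85], [6.0, -4.3, 0, -5, 85], [6.0, -4.3, 0, -5, 85], [6.0, -4.3, 0, -5, 85]])

```text
clock: 50.65
position: [0.4317, 0.273, 0.2824]
ee_rot: [0.0, 0.258, 0.966, 0.001]
contact_force: [-0.9, 0.0, -0.2]
width: 0.0848
gripper_force: 0.0
```

Emit:
play_rows(motion=[[0, 0, 0.8, -0.78, 85], [0, 0, 2, -0.78, 85], [0, 0, 3.2, -0.78, 85], [0, 0, 4.2, -0.78, 85], [0, 0, 4.4, -0.78, 85]])

```text
clock: 51.28
position: [0.432, 0.2708, 0.1039]
ee_rot: [-0.002, 0.194, 0.981, -0.002]
contact_force: [0.1, -0.3, 0.1]
width: 0.0849
gripper_force: 0.0
```

Emit:
play_rows(motion=[[0, 0, 0, 0, 85], [0, 0, 0, 0, 85], [0, 0, 0, 0, 85], [0, 0, 0, 0, 85], [0, 0, 0, 0, 85]])

```text
clock: 51.9
position: [0.434, 0.2716, 0.1064]
ee_rot: [0.0, 0.194, 0.981, 0.0]
contact_force: [-0.6, 0.2, 0.5]
width: 0.0852
gripper_force: 0.0
```

Run:
```python
from h import *
w=cam("wrist"); tins(w)
go([.4338,.2717,.006],67.7)
```

```text
px [318 251] area 16032 [433.7 272.  100.2  67.9 -22.3] z 0.0347
px [577 287] area 8443 [526.  425.9  89.9  44.8 -48.3] z 0.037
px [395 384] area 7010 [556.3 288.8  93.1  59.7 -34.4] z 0.0346
q6 end -35.6
shift [ 5.000e-03 -1.000e-03  2.506e+00] turn -0.006   | now [0.434  0.2716 0.1062] phi 67.64 width 85.2 F [-0.  -0.8  0.1] clk 51.95
```

Emit:
play_rows(motion=[[0.01, 0, 0.6, 0, 85], [0.01, 0, 1.2, 0, 85], [0.01, 0, 1.9, 0, 85], [0.01, 0, 2.5, 0, 85], [0.01, 0, 2.5, 0, 85]])

```text
clock: 52.58
position: [0.4321, 0.2711, 0.0045]
ee_rot: [-0.002, 0.194, 0.981, -0.001]
contact_force: [-0.3, -0.8, -0.1]
width: 0.0849
gripper_force: 0.0
```

Emit:
play_rows(motion=[[0, 0, 0, 0, 75], [0, 0, 0, 0, 65], [0, 0, 0, 0, 60], [0, 0, 0, 0, 60], [0, 0, 0, 0, 60]], newtons=50)

```text
clock: 53.2
position: [0.4345, 0.2722, 0.0073]
ee_rot: [0.001, 0.194, 0.981, 0.001]
contact_force: [-0.0, 0.6, 6.0]
width: 0.0672
gripper_force: 58.1
```

Emit:
play_rows(motion=[[0, 0, -0.2, 0, 60], [0, 0, -1, 0, 60], [0, 0, -2.4, 0, 60], [0, 0, -3.8, 0, 60], [0, 0, -5, 0, 60]], newtons=60)

```text
clock: 53.82
position: [0.4331, 0.2716, 0.2082]
ee_rot: [0.0, 0.194, 0.981, 0.0]
contact_force: [1.4, 0.6, -3.3]
width: 0.0668
gripper_force: 68.8
```

Emit:
play_rows(motion=[[-6.84, -2.79, 0, 5, 60], [-6.84, -2.79, 0, 5, 60], [-6.84, -2.79, 0, 5, 60], [-6.84, -2.79, 0, 5, 60], [-6.84, -2.79, 0, 5, 60]])

```text
clock: 54.45
position: [0.6452, 0.0621, 0.2055]
ee_rot: [-0.0, 0.593, 0.805, -0.0]
contact_force: [-0.2, -0.2, -2.4]
width: 0.0668
gripper_force: 68.8
```

Emit:
play_rows(motion=[[0, 0, 0, 0.78, 60], [0, 0, 0.4, 0.78, 60], [0, 0, 1, 0.78, 60], [0, 0, 1.5, 0.78, 60], [0, 0, 1.7, 0.78, 60]])

```text
clock: 55.08
position: [0.6418, 0.0652, 0.1356]
ee_rot: [-0.002, 0.643, 0.766, -0.001]
contact_force: [0.2, -0.2, -2.3]
width: 0.0668
gripper_force: 68.7
```

Emit:
play_rows(motion=[[0, 0, 0, 0, 60], [0, 0, 0, 0, 60], [0, 0, 0, 0, 60], [0, 0, 0, 0, 60], [0, 0, 0, 0, 60]])

```text
clock: 55.7
position: [0.6442, 0.0644, 0.1383]
ee_rot: [0.0, 0.644, 0.765, 0.0]
contact_force: [0.6, -0.3, -2.4]
width: 0.0665
gripper_force: 68.7
```

Run:
```python
from h import *
go([.6444,.0644,.1165],9.8)
```

```text
q6 end -4.1
shift [-0.001  0.005  0.545] turn 0.004   | now [0.6442 0.0644 0.1383] phi 9.84 width 66.5 F [ 0.6 -0.3 -2.4] clk 55.7
```

Emit:
play_rows(motion=[[0, 0, 0.15, 0, 60], [0, 0, 0.3, 0, 60], [0, 0, 0.45, 0, 60], [0, 0, 0.54, 0, 60], [0, 0, 0.54, 0, 60]])

```text
clock: 56.32
position: [0.6438, 0.0644, 0.1175]
ee_rot: [0.0, 0.644, 0.765, 0.0]
contact_force: [-2.8, 0.3, 4.9]
width: 0.0668
gripper_force: 69.5
```

Emit:
play_rows(motion=[[0, 0, 0, 0, 60], [0, 0, 0, 0, 72], [0, 0, 0, 0, 80], [0, 0, 0, 0, 85], [0, 0, 0, 0, 85]])

```text
clock: 56.95
position: [0.6441, 0.0644, 0.1162]
ee_rot: [-0.0, 0.644, 0.765, 0.0]
contact_force: [-0.1, -0.1, 0.1]
width: 0.0849
gripper_force: 0.0
```

Emit:
play_rows(motion=[[0, 0, -0.6, 0, 85], [0, 0, -2, 0, 85], [0, 0, -3.5, 0, 85], [0, 0, -4.5, 0, 85], [0, 0, -4.6, 0, 85]])

```text
clock: 57.58
position: [0.6457, 0.0645, 0.3046]
ee_rot: [0.003, 0.644, 0.765, 0.003]
contact_force: [0.4, -0.1, -0.5]
width: 0.0852
gripper_force: 0.0
```

Emit:
play_rows(motion=[[0, 0, 0, 0, 85], [0, 0, 0, 0, 85], [0, 0, 0, 0, 85], [0, 0, 0, 0, 85], [0, 0, 0, 0, 85]])

```text
clock: 58.2
position: [0.644, 0.0644, 0.3]
ee_rot: [-0.0, 0.644, 0.765, -0.0]
contact_force: [-0.4, 0.3, -0.2]
width: 0.0852
gripper_force: 0.0
```

Run:
```python
from h import *
w=cam("wrist"); tins(w,.125,.16)
d=cam("top"); tins(d)
go([.558,.289,.30],55.4)
```

```text
px [319 219] area 9099 [644.   65.8  99.4  68.3 -80.2] z 0.1447
px [ 93 186] area 1335 [619.  662.9 103.9 103.4  23.6] z 0.0305
px [583 197] area 326 [ 617.5 -651.3   95.1   29.1  -61. ] z 0.0279
px [227 209] area 938 [561.4 291.6 100.3  68.2 -34.3] z 0.0338
q6 end -28.0
shift [ 5.9   -1.16   0.008] turn -4.556   | now [0.644  0.0644 0.3003] phi 9.84 width 84.9 F [-0.1  0.9  0.1] clk 58.3
```

Emit:
play_rows(motion=[[5.9, -1.06, 0, -4.56, 85], [5.9, -1.06, 0, -4.56, 85], [5.9, -1.06, 0, -4.56, 85], [5.9, -1.06, 0, -4.56, 85], [5.9, -1.06, 0, -4.56, 85]])

```text
clock: 58.92
position: [0.5601, 0.2937, 0.3006]
ee_rot: [-0.0, 0.293, 0.956, 0.001]
contact_force: [0.6, -0.2, -0.4]
width: 0.0851
gripper_force: 0.0
```

Emit:
play_rows(motion=[[0, 0, 0.8, 0, 85], [0, 0, 2, 0, 85], [0, 0, 3.3, 0, 85], [0, 0, 4.3, 0, 85], [0, 0, 4.8, 0, 85]])

```text
clock: 59.55
position: [0.5605, 0.2891, 0.1057]
ee_rot: [-0.002, 0.297, 0.955, -0.001]
contact_force: [0.3, -0.8, 0.4]
width: 0.0851
gripper_force: 0.0
```

Emit:
play_rows(motion=[[0, 0, 0, 0, 85], [0, 0, 0, 0, 85], [0, 0, 0, 0, 85], [0, 0, 0, 0, 85], [0, 0, 0, 0, 85]])

```text
clock: 60.18
position: [0.5622, 0.2898, 0.109]
ee_rot: [0.0, 0.297, 0.955, 0.0]
contact_force: [-0.3, -0.7, -0.4]
width: 0.0849
gripper_force: 0.0
```

Run:
```python
from h import *
w=cam("wrist"); tins(w)
go([.562,.2895,.006],55.4)
```

```text
px [477  80] area 11429 [528.  425.   86.8  45.5 -45.4] z 0.0385
px [318 250] area 15742 [562.2 290.1 100.6  68.  -34.6] z 0.0347
q6 end -28.1
shift [-1.00e-03 -8.00e-03  2.57e+00] turn 0.004   | now [0.5621 0.2898 0.1088] phi 55.44 width 85.2 F [ 0.1 -0.1 -0.1] clk 60.23
```

Emit:
play_rows(motion=[[0, 0, 0.6, 0, 85], [0, 0, 1.2, 0, 85], [0, 0, 1.9, 0, 85], [0, 0, 2.56, 0, 85], [0, 0, 2.56, 0, 85]])

```text
clock: 60.85
position: [0.5602, 0.289, 0.004]
ee_rot: [-0.002, 0.297, 0.955, -0.001]
contact_force: [-0.2, -0.3, -0.5]
width: 0.0852
gripper_force: 0.0
```

Emit:
play_rows(motion=[[0, 0, 0, 0, 75], [0, 0, 0, 0, 65], [0, 0, 0, 0, 60], [0, 0, 0, 0, 60], [0, 0, 0, 0, 60]], newtons=50)

```text
clock: 61.48
position: [0.5632, 0.2902, 0.0077]
ee_rot: [0.001, 0.297, 0.955, 0.001]
contact_force: [1.1, 0.3, 6.0]
width: 0.0666
gripper_force: 59.3
```

Emit:
play_rows(motion=[[0, 0, -0.2, 0, 60], [0, 0, -1, 0, 60], [0, 0, -2.4, 0, 60], [0, 0, -3.8, 0, 60], [0, 0, -5.2, 0, 60]], newtons=60)

```text
clock: 62.1
position: [0.5612, 0.2895, 0.2155]
ee_rot: [-0.0, 0.297, 0.955, -0.0]
contact_force: [0.2, 0.1, -2.9]
width: 0.0666
gripper_force: 68.2
```

Emit:
play_rows(motion=[[0, 0, -0.5, 0, 60], [0, 0, -0.5, 0, 60], [0, 0, -0.5, 0, 60]])

```text
clock: 62.48
position: [0.5608, 0.2893, 0.2322]
ee_rot: [-0.001, 0.297, 0.955, -0.001]
contact_force: [-1.4, -0.3, -3.0]
width: 0.0669
gripper_force: 68.4
```

Emit:
play_rows(motion=[[-4.89, -3.48, 0, 4.56, 60], [-4.89, -3.48, 0, 4.56, 60], [-4.89, -3.48, 0, 4.56, 60], [-4.89, -3.48, 0, 4.56, 60], [-4.89, -3.48, 0, 4.56, 60]])

```text
clock: 63.1
position: [0.6444, 0.0595, 0.2308]
ee_rot: [-0.001, 0.647, 0.763, -0.002]
contact_force: [0.3, 0.4, -1.3]
width: 0.0665
gripper_force: 68.3
```

Emit:
play_rows(motion=[[0, 0, 0, 0, 60], [0, 0, 0.3, 0, 60], [0, 0, 0.7, 0, 60], [0, 0, 1.2, 0, 60], [0, 0, 1.4, 0, 60]])

```text
clock: 63.72
position: [0.6425, 0.0648, 0.1754]
ee_rot: [-0.002, 0.643, 0.766, -0.001]
contact_force: [-0.5, 0.6, -2.4]
width: 0.067
gripper_force: 68.3
```

Emit:
play_rows(motion=[[0, 0, 0, 0, 60], [0, 0, 0, 0, 60], [0, 0, 0, 0, 60], [0, 0, 0, 0, 60], [0, 0, 0, 0, 60]])

```text
clock: 64.35
position: [0.6442, 0.064, 0.1783]
ee_rot: [0.0, 0.644, 0.765, 0.0]
contact_force: [-0.9, -0.5, -1.7]
width: 0.0667
gripper_force: 68.3
```

Run:
```python
from h import *
go([.6444,.0644,.1505],9.8)
```

```text
q6 end -4.1
shift [0.008 0.007 0.695] turn 0.004   | now [0.6442 0.064  0.1783] phi 9.84 width 66.7 F [-0.9 -0.5 -1.7] clk 64.35
```

Emit:
play_rows(motion=[[0.01, 0.01, 0.2, 0, 60], [0.01, 0.01, 0.4, 0, 60], [0.01, 0.01, 0.55, 0, 60], [0.01, 0.01, 0.69, 0, 60], [0.01, 0.01, 0.69, 0, 60]])

```text
clock: 64.97
position: [0.6443, 0.0646, 0.1518]
ee_rot: [0.0, 0.644, 0.765, 0.0]
contact_force: [-3.0, 1.0, 3.8]
width: 0.0668
gripper_force: 69.2
```

Emit:
play_rows(motion=[[0, 0, 0, 0, 60], [0, 0, 0, 0, 72], [0, 0, 0, 0, 80], [0, 0, 0, 0, 85], [0, 0, 0, 0, 85]])

```text
clock: 65.6
position: [0.6445, 0.0646, 0.1502]
ee_rot: [-0.0, 0.644, 0.765, 0.0]
contact_force: [-0.3, -0.5, -0.7]
width: 0.0849
gripper_force: 0.0
```

Emit:
play_rows(motion=[[0, 0, -0.6, 0, 85], [0, 0, -1.6, 0, 85], [0, 0, -2.8, 0, 85], [0, 0, -3.8, 0, 85], [0, 0, -4, 0, 85]])

```text
clock: 66.22
position: [0.6457, 0.0646, 0.3139]
ee_rot: [0.002, 0.644, 0.765, 0.002]
contact_force: [0.7, -0.7, -0.8]
width: 0.0849
gripper_force: 0.0
```

Emit:
play_rows(motion=[[-3, 0, 0, 0, 85], [-3, 0, 0, 0, 85], [-3, 0, 0, 0, 85], [-3, 0, 0, 0, 85], [-3, 0, 0, 0, 85]])

```text
clock: 66.85
position: [0.6645, -0.0524, 0.3099]
ee_rot: [-0.001, 0.643, 0.766, -0.0]
contact_force: [0.1, 0.3, 0.1]
width: 0.0851
gripper_force: 0.0
```

Run:
```python
from h import *
w=cam("wrist"); tins(w,.16,.195); tins(w,.07,.15)
d=cam("top"); tins(d)
s=cam("side"); cv2.imwrite("pics/fin.png",s["img"][:,:,::-1])
```

```text
px [319  70] area 13657 [645.3  61.3  90.7  68.5 -80.3] z 0.1787
px [ 92 187] area 1313 [619.  661.7 102.5 102.1  23.3] z 0.0306
px [582 197] area 327 [ 616.5 -649.5   88.    29.   -61.2] z 0.0287
```

View pics/fin.png

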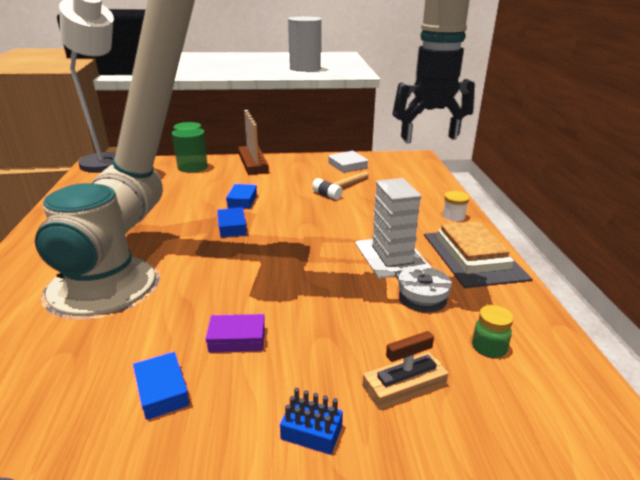

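The final view shows a straight five-tin column at (397,225) and the spanner upright in the rack at (408,365). The mallet, bur block and jar are where they started, and no other tins remain on the bench. Handing in.

Emit:
play_rows(motion=[[0, 0, 0, 0, 85], [0, 0, 0, 0, 85], [0, 0, 0, 0, 85], [0, 0, 0, 0, 85]])

```text
clock: 67.5
position: [0.6649, -0.0537, 0.3104]
ee_rot: [0.0, 0.644, 0.765, 0.0]
contact_force: [-0.9, -0.3, 0.1]
width: 0.0852
gripper_force: 0.0
```

```bash
python3 -c "
from rig import manip; print(manip.sign_off())"
```

```text
the job is handed in; nothing more can be done
None
```

The job is handed in at 67.5 s: the ring was turned to its stop, the spanner is back in the rack (after one blocked try that pressed it on the rack at about 44 N), and all five tins are stacked on the pad; sign-off returned no verdict.

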